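# Lower and bolt the tilt stage of a probe station

## Robot

A 6-joint arm with a two-finger parallel gripper is mounted at the origin on the work surface. World frame = base frame: x ahead of the robot, y to its left, z up, the work surface at z = 0. Lengths are in m, angles in rad, forces in N, time in s.
With the tool pointing down it reaches from about 0.425 to 0.95 m from the base axis. Payload 3.5 kg.
Tool frame: the origin (TCP) lies between the finger pads; the fingertips stand 17 mm ahead of it and the grasp point (between the pads) lies 2 mm behind it; z points along the fingers, y is the direction in which the jaws open and shut (so a half turn about z gives the same grasp; the last joint's range is limited). The gripper opens to 85 mm and grips with 20 to 120 N. Pads are 22 mm wide; open, the fingers measure 114 mm over their backs; the gripper's body (76 mm by 85 mm) begins 54 mm behind the grasp point. The pads swing forward as they close: fully open they stand 13 mm farther back than shut.
Start: joints at [1.039, 0.286, 1.577, -0, 1.279, -0.15], TCP at [0.251, 0.626, 0.218] pointing down, gripper open.
Joint ranges: [-2.77, 2.77], [-0.9, 2.22], [0.21, 2.48], [-1.53, 4.67], [0.24, 2.81], [-2.84, 2.84]. Speed limits (rad/s): [2.79, 2.79, 3.14, 3.14, 3.14, 3.14].

## Interface

Orientations are given as a unit quaternion [x, y, z, w].
In Python, from plant import ctrl gives the robot as it stands.
- The arm moves only by the tool carry_out, never from a script. Its argument "commands" is a list of rows, each an object with "delta_pos": the shift along the tool's x, y, z in m, a list of three; "delta_rot": the turn, a rotation vector about the tool's x, y, z in rad, a list of three; "claw": the opening in per cent of the stroke, from 0 (shut) to 100 (fully open). A call has 1 to 8 rows; each row is the pose to reach, as a shift and turn from the pose measured when the call began, along the tool's axes at that moment; what a row does not reach only later rows make up. A row lasts 1/12 s, in which the tool goes at most 41.7 mm and 7.16 degrees, less where a joint would pass 70% of its speed; a pose out of reach is approached as far as the arm can. A call with a gripper value outside its range is refused whole. The fingers move at their own pace and stop on an object; "force" is the grip in N (left out, the last holds). Time passes only in rows, so rows that repeat a pose let the fingers close. It gives the time, the measured TCP pose, the force and the opening at its end, in the units of the state.
- ctrl.get_state(): the state, without advancing time (a new reading comes with each control period).
- ctrl.read_camera(name): name is "scene" or "side" or "wrist"; returns (picture, depth): 420x560x3 uint8, red, green, blue; 420x560 float32, m along the optical axis (not along the pixel's ray), 0 where there is no reading.
- ctrl.camera_info(name): a dict with "fx", "fy", "cx", "cy" (pixels), "k1" (the pictures are not rectified: a ray, as slopes to the right and down, at radius r is drawn at 1 + k1 r^2 times it, then the intrinsics apply), "rvec" (rotation vector, rad) and "tvec" (3), from world to camera coordinates, as OpenCV has them; the wrist camera has in their place "mount" (4x4, takes a point from camera to tool coordinates, whose origin is the TCP and whose axes are the flange's). Camera axes: x right, y down, z forward; pixel columns grow to the right and rows downward; lengths in m; the calibration is good to about 2 mm. A picture is of the moment at which its call begins: read the wrist's pose just before it. camera_info takes no time and is no camera call.
- ctrl.sign_off(): hands the job in, once; it reports no verdict.
The state is a dict: "time": time; "qpos": joint angles; "dq": joint speeds; "joint_efforts": joint torques, N m; "eef_pos": TCP position; "tcp_rot": TCP orientation; "contact_force": force on the tool from outside, world axes, zero at the start; "wrist_torque": the same for the moment, N m; "opening": opening from 0.0 (shut) to 1.0 (fully open).
Only numpy, scipy, OpenCV 4.12 (cv2) and the standard library are available. Lean on these libraries where they do the work, as an engineer would, in place of code of your own. Each camera call takes 0.05 s, during which the arm holds its last target.

## Task

Take the steel knob of the slide bolt, press the tilted stage plate down against its spring until you feel it lie level on its buffer, without crushing the buffer, and while you hold it down slide the bolt fully home under the keeper. Do not ram the bolt's end against the keeper. Then let go so that the bolt alone keeps the plate level, touching neither the chip in its socket nor the needle positioners and leaving the things around the stage where they are.

Things in the scene. Friction and masses are not known exactly. Their poses are not given: they have to be found in the camera images.
- station: The tilt stage, fixed: black base slab 250 x 270 x 20 mm on levelling feet, its underside 10 to 22 mm above the table. Origin at the centre of the slab's underside; z up, +x from the plate's free edge to the hinge (free edge and bolt are on the robot's side), +y to the keeper. Place, height, yaw vary. Hinge axis along y, 100 mm to +x of the origin and 60 mm above it.
- plate_edge (a point): Middle of the top free edge of the hinged aluminium plate (8 mm thick, 184 mm wide), 189 mm from the hinge axis; z square to the plate, x towards the hinge. Hinge axis in the plate's mid-plane. A spring tilts the free edge up by 0.2 to 0.33 rad; down force 165 mm from the hinge: some 1 N at first, 5 to 11 N near level, rising evenly by 2.7 N per 0.1 rad (weight and friction vary).
- keeper_foot (a point): Foot, on top of the slab, of the keeper: a fixed steel arch (56 mm along x, 26 mm along y, opening 36 mm) beside the plate at the bolt's +y end. Its 11 mm lip sits over the bolt; shims set the lip's underside anywhere from 49 to 59 mm above this point, so the plate bolted under it is level only within 0.03 rad. The buffer is set with it.
- buffer_foot (a point): Point on top of the slab under the sprung buffer pin (16 mm across, rubber tip), on the station's middle line, 165 mm from the hinge axis. The plate meets the pin 0.4 mm after the bolt's top comes below the keeper's lip; then it pushes back 10 N per mm: the load suddenly climbs steeply, which tells that the plate is down. The pin stands 12 N; more crushes it.
- knob (a point): Centre of the bolt's knob: knurled steel cylinder 18 mm across, 36 mm tall, standing on the bar square to the plate (leans with it). This point is 18 mm above the bar, 165 mm from the hinge axis along the plate, 32 mm above the plate's mid-plane. Station y: -30 to -26 mm with the bolt drawn back as at the start, -2 mm fully home. Nothing within 60 mm of it along y is higher than the bar.
- bolt_end (a point): Middle of the flat +y end face of the steel slide bolt (bar 16 mm wide, 10 mm high, across the plate), 112 mm to +y of the knob. The bolt slides along y with about 2 N, 28 mm from drawn back to its stop (fully home), and stays where left. After 10 mm the end meets the keeper; it passes under the lip only with the plate held down on the buffer; the spring then holds it up against the lip.
- chip (a point): Test socket with a bare chip, 72 x 34 mm, about 22 mm high, fixed on the middle of the plate, 78 mm from the hinge axis; fragile: not to be touched. This point is the centre of the chip's top.
- positioner_l: Fixed needle positioner beside the stage on its +y side, 75 x 55 mm, 100 mm tall. Origin at the centre of its underside.
- positioner_r: Fixed needle positioner like it, on the -y side.
- objective: loose steel microscope objective standing upright, 34 mm across, 64 mm tall, bystander. Origin at the centre of its underside.
- vial: loose amber glass vial with black cap, 28 mm across, 50 mm tall, bystander. Origin at the centre of its underside.
- screwdriver: loose screwdriver lying flat, 150 mm long, bystander. Origin at the centre of its underside.
- tweezers: loose steel tweezers lying flat, 110 mm long, 8 mm high, bystander. Origin at the centre of its underside.
- chip_tray: loose black chip tray, 100 x 70 x 18 mm, bystander. Origin at the centre of its underside.
- lens_cap: loose black lens cap, 36 mm across, 14 mm high, bystander. Origin at the centre of its underside.

How it is judged:
By the outcome, as a careful person would: the job done as asked, in the order asked, and still so for the second after the job is handed in, with the robot touching nothing.
It also fails if it takes over 67 s, if anything falls off the work surface, if the arm or the gripper's body presses on something with over 40 N, if the wrist force passes 120 N, or if a joint passes its speed limit or range.

## Working session

There is one attempt and no reset: what is moved stays moved. The work goes in short steps, Python scripts to look and compute and a tool call to move; the robot and the scene stay as the last step left them, time stands still between calls to the robot, and variables do not carry over. Pictures are saved under pics/ and viewed, and the job is handed in when it is done.

Besides the shell and the picture viewer there is one more tool, called after "Emit:" by a JSON object that holds its "name" and its "arguments". carry_out: Moves the arm, as the interface text tells. Its arguments: {"type":"object","properties":{"commands":{"type":"array"},"force":{"type":"number"}},"required":["commands"]}

```bash
ls; mkdir -p pics
python3 - <<'E'
from plant import ctrl
import cv2,numpy as np
s=ctrl.get_state();print(s)
for n in ["scene","side","wrist"]:
    p,d=ctrl.read_camera(n);cv2.imwrite(f"pics/{n}0.png",p[:,:,::-1]);np.save(f"pics/{n}0.npy",d);print(n,ctrl.camera_info(n),(d>0).mean())
E
```

```text
pics
{'time': 0.0, 'qpos': array([ 1.03899051e+00,  2.87181372e-01,  1.57817111e+00, -2.96803260e-05,
        1.27861816e+00, -1.50014790e-01]), 'dq': array([ 0.00090621, -0.00054101, -0.00274726, -0.00067614, -0.00095758,
       -0.0003467 ]), 'joint_efforts': array([-8.31478301e-04, -4.05958486e+01, -2.92638713e+01, -9.15791679e-05,
        5.59799111e-03,  1.69605164e-05]), 'eef_pos': array([0.2511276 , 0.62580059, 0.21643994]), 'tcp_rot': array([ 1.89733872e-01,  9.81834835e-01, -1.12531736e-03, -3.84145585e-04]), 'contact_force': array([ 0.77155357,  0.11371465, -0.32015573]), 'wrist_torque': array([-0.05521973, -0.00304971, -0.02003629]), 'opening': 0.997643930385868}
scene {'fx': 527.0249844195571, 'fy': 527.0249844195571, 'cx': 283.93853759361275, 'cy': 211.1201464935724, 'k1': -0.11600859666342922, 'rvec': array([ 1.85675767,  1.51343789, -0.71199933]), 'tvec': array([-0.1478095 , -0.30238001,  1.80419732])} 0.9927508503401361
side {'fx': 530.3482653118638, 'fy': 530.3482653118638, 'cx': 281.77382368969427, 'cy': 214.40657849591398, 'k1': -0.16649277030663534, 'rvec': array([ 0.03009375, -2.80500243,  1.36863564]), 'tvec': array([0.56658454, 0.05494035, 1.44390733])} 0.9961309523809524
wrist {'fx': 353.52783683203256, 'fy': 353.52783683203256, 'cx': 277.15335867499005, 'cy': 209.47816820421278, 'k1': -0.05616130436639344, 'mount': array([[ 2.69418022e-04, -9.46384110e-01, -3.23043408e-01,
         8.21826454e-02],
       [ 9.99999487e-01,  5.70303986e-04, -8.36756732e-04,
         4.71640656e-05],
       [ 9.76126219e-04, -3.23043017e-01,  9.46383779e-01,
        -1.55737901e-01],
       [ 0.00000000e+00,  0.00000000e+00,  0.00000000e+00,
         1.00000000e+00]])} 0.9958673469387755
```

View pics/scene0.png

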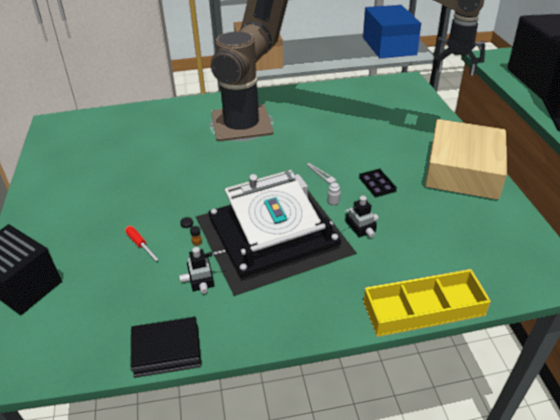

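View pics/side0.png

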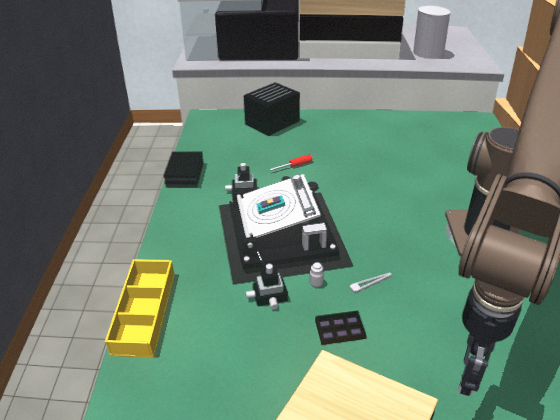

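View pics/wrist0.png

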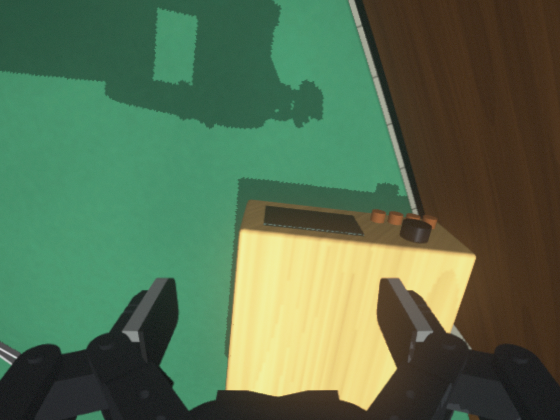

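The scene view shows the stage at about (275,215), with the knob at (253,182) and the keeper near (305,185). In the side view the keeper is at (315,235) and the knob is at about (300,188). Next I'll get 3D points from depth.

```bash
cat > h.py <<'E'
import cv2,numpy as np
from scipy.spatial.transform import Rotation as R
def cloud(p,d,info,T=None):
    h,w=d.shape;v,u=np.mgrid[:h,:w].astype(float)
    K=np.array([[info['fx'],0,info['cx']],[0,info['fy'],info['cy']],[0,0,1]])
    n=cv2.undistortPoints(np.stack([u.ravel(),v.ravel()],1)[:,None],K,np.array([info['k1'],0,0,0.]))[:,0]
    P=np.c_[n,np.ones(len(n))]*d.ravel()[:,None]
    if T is None:
        Rm=cv2.Rodrigues(info['rvec'])[0];P=(P-info['tvec'])@Rm
    else: P=P@T[:3,:3].T+T[:3,3]
    return P.reshape(h,w,3)
def tool(s):
    T=np.eye(4);T[:3,:3]=R.from_quat(s['tcp_rot']).as_matrix();T[:3,3]=s['eef_pos'];return T
E
python3 - <<'E'
from plant import ctrl
from h import *
C={}
for n in ["scene","side"]:
    p=cv2.imread(f"pics/{n}0.png");d=np.load(f"pics/{n}0.npy");P=cloud(p,d,ctrl.camera_info(n));np.save(f"pics/{n}P.npy",P)
    hsv=cv2.cvtColor(p,cv2.COLOR_BGR2HSV)
    reg=(P[...,0]>.35)&(P[...,0]<.95)&(abs(P[...,1])<.35)
    w=reg&(hsv[...,2]>190)&(hsv[...,1]<40)&(P[...,2]>.03)
    print(n,w.sum(),P[w].min(0),P[w].max(0))
    f=(hsv[...,1]>90)&(hsv[...,0]>50)&(hsv[...,0]<90)&reg; print('table z',np.median(P[f][:,2]))
    c=p[140:300,180:400] if n=="scene" else p[150:320,200:420]
    cv2.imwrite(f"pics/{n}crop.png",cv2.resize(c,None,fx=3.5,fy=3.5,interpolation=cv2.INTER_CUBIC))
for n,pts in [("scene",[(253,182),(253,178),(253,188),(228,193),(303,180),(290,178),(298,188)]),("side",[(300,188),(297,183),(315,230),(315,240),(310,210)])]:
    P=np.load(f"pics/{n}P.npy")
    for u,v in pts: print(n,u,v,P[v,u].round(4))
E
```

```text
scene 3885 [ 0.45511461 -0.19502902  0.03134542] [0.74545218 0.24615217 0.1701815 ]
table z 0.00033280289259693207
side 2935 [ 0.43053249 -0.20967665  0.03457473] [0.71241011 0.2625735  0.17075037]
table z 0.000759569154080634
scene 253 182 [ 0.5362 -0.0301  0.1542]
scene 253 178 [ 0.535  -0.0292  0.1656]
scene 253 188 [ 0.5315 -0.0306  0.1318]
scene 228 193 [ 0.526  -0.0938  0.1225]
scene 303 180 [0.3658 0.1357 0.0052]
scene 290 178 [0.5068 0.069  0.1284]
scene 298 188 [0.5305 0.0848 0.1113]
side 300 188 [ 0.5181 -0.0245  0.1333]
side 297 183 [ 0.5262 -0.0193  0.1527]
side 315 230 [0.4808 0.107  0.0991]
side 315 240 [0.4783 0.0755 0.0394]
side 310 210 [0.4933 0.0679 0.1314]
```

```bash
ls pics
```

```text
scene0.npy
scene0.png
sceneP.npy
scenecrop.png
side0.npy
side0.png
sideP.npy
sidecrop.png
wrist0.npy
wrist0.png
```

View pics/scenecrop.png

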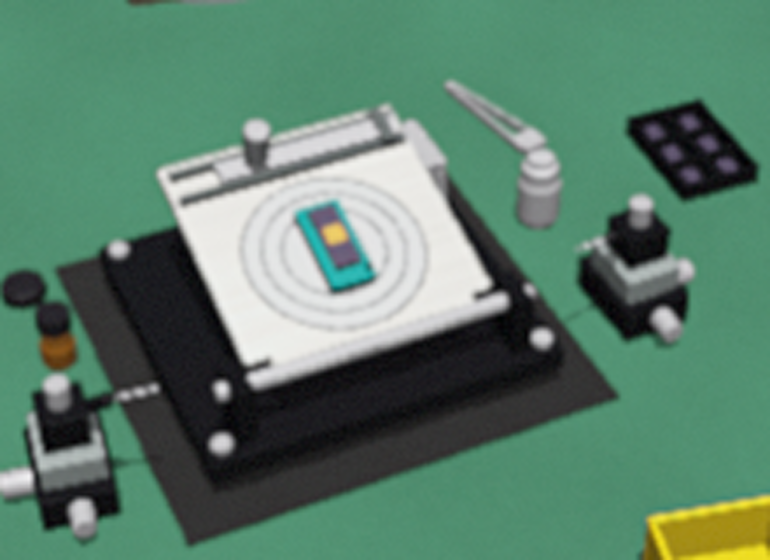

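View pics/sidecrop.png

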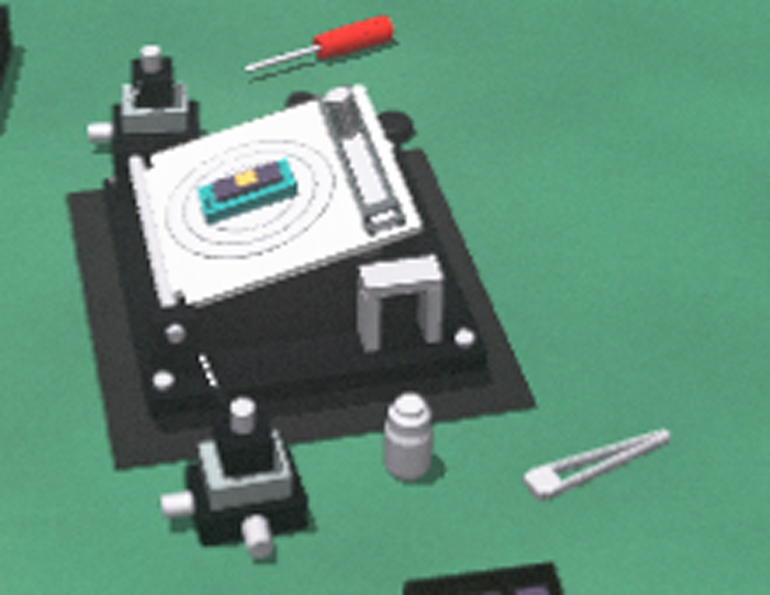

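```bash
cat > fit.py <<'E'
from plant import ctrl
from h import *
for n in ["scene","side"]:
    p=cv2.imread(f"pics/{n}0.png");P=np.load(f"pics/{n}P.npy")
    hsv=cv2.cvtColor(p,cv2.COLOR_BGR2HSV)
    m=(P[...,0]>.45)&(P[...,0]<.76)&(abs(P[...,1])<.14)&(hsv[...,2]>170)&(hsv[...,1]<40)&(P[...,2]>.05)
    Q=P[m]
    rng=np.random.default_rng(0);best=0
    for _ in range(500):
        a=Q[rng.choice(len(Q),3,replace=False)];nn=np.cross(a[1]-a[0],a[2]-a[0]);nn/=np.linalg.norm(nn)+1e-9
        i=abs((Q-a[0])@nn)<.003
        if i.sum()>best: best=i.sum();bi=i
    A=Q[bi];c=A.mean(0);nn=np.linalg.svd(A-c)[2][2];nn*=np.sign(nn[2])
    full=abs((P-c)@nn)<.004; full&=m
    print(n,best,len(Q),'n',nn.round(4),'tilt',np.arccos(nn[2]),'yaw',np.arctan2(nn[1],nn[0]),'c',c.round(4))
    B=P[full]; e1=np.array([1,0,-nn[0]/nn[2]]);e1/=np.linalg.norm(e1);e2=np.cross(nn,e1)
    r=cv2.minAreaRect(np.c_[(B-c)@e1,(B-c)@e2].astype(np.float32)); box=cv2.boxPoints(r)
    print(r[1],r[2]); print((c+box[:,:1]*e1+box[:,1:]*e2).round(4))
E
python3 fit.py
```

```text
scene 2963 3985 n [0.2394 0.0533 0.9695] tilt 0.24778153990905807 yaw 0.21916497231582316 c [0.5991 0.0085 0.098 ]
(0.19651637971401215, 0.21188725531101227) 12.79172420501709
[[ 0.4673  0.0795  0.1266]
 [ 0.5154 -0.1268  0.1261]
 [ 0.7009 -0.0834  0.0779]
 [ 0.6527  0.123   0.0784]]
side 2158 2759 n [0.2405 0.054  0.9691] tilt 0.2491025935963913 yaw 0.22094876400566107 c [0.5905 0.0187 0.1008]
(0.19362378120422363, 0.20938421785831451) 12.59105396270752
[[ 0.4642  0.0992  0.1276]
 [ 0.5112 -0.1049  0.1274]
 [ 0.694  -0.0627  0.0796]
 [ 0.6471  0.1413  0.0799]]
```

Emit:
{"name": "carry_out", "arguments": {"commands": [{"delta_pos":[0,0,-0.04],"delta_rot":[0,0,0],"claw":100},{"delta_pos":[0,0,-0.084],"delta_rot":[0,0,0],"claw":100},{"delta_pos":[-0.495,-0.508,-0.084],"delta_rot":[0,0,-0.602],"claw":100},{"delta_pos":[-0.495,-0.508,-0.084],"delta_rot":[0,0,-0.602],"claw":100},{"delta_pos":[-0.495,-0.508,-0.084],"delta_rot":[0,0,-0.602],"claw":100},{"delta_pos":[-0.495,-0.508,-0.084],"delta_rot":[0,0,-0.602],"claw":100},{"delta_pos":[-0.495,-0.508,-0.084],"delta_rot":[0,0,-0.602],"claw":100},{"delta_pos":[-0.495,-0.508,-0.084],"delta_rot":[0,0,-0.602],"claw":100}]}}

```text
time: 0.82
eef_pos: [0.3457, 0.3951, 0.2992]
tcp_rot: [-0.112, 0.994, -0.001, -0.001]
contact_force: [1.0, 0.0, -0.6]
opening: 1.002
```

Emit:
{"name": "carry_out", "arguments": {"commands": [{"delta_pos":[-0.075,-0.454,0],"delta_rot":[0,0,0],"claw":100},{"delta_pos":[-0.075,-0.454,0],"delta_rot":[0,0,0],"claw":100},{"delta_pos":[-0.075,-0.454,0],"delta_rot":[0,0,0],"claw":100},{"delta_pos":[-0.075,-0.454,0],"delta_rot":[0,0,0],"claw":100},{"delta_pos":[-0.075,-0.454,0],"delta_rot":[0,0,0],"claw":100},{"delta_pos":[-0.075,-0.454,0],"delta_rot":[0,0,0],"claw":100},{"delta_pos":[-0.075,-0.454,0],"delta_rot":[0,0,0],"claw":100},{"delta_pos":[-0.075,-0.454,0],"delta_rot":[0,0,0],"claw":100}]}}

```text
time: 1.48
eef_pos: [0.4716, 0.0863, 0.2996]
tcp_rot: [-0.112, 0.994, -0.001, -0.001]
contact_force: [0.3, 0.6, -0.2]
opening: 1.0
```

Emit:
{"name": "carry_out", "arguments": {"commands": [{"delta_pos":[-0.02,-0.12,0],"delta_rot":[0,0,0],"claw":100},{"delta_pos":[-0.02,-0.12,0],"delta_rot":[0,0,0],"claw":100},{"delta_pos":[-0.02,-0.12,0],"delta_rot":[0,0,0],"claw":100},{"delta_pos":[-0.02,-0.12,0],"delta_rot":[0,0,0],"claw":100},{"delta_pos":[-0.02,-0.12,0],"delta_rot":[0,0,0],"claw":100}]}}

```text
time: 1.9
eef_pos: [0.5179, -0.0281, 0.2991]
tcp_rot: [-0.11, 0.994, -0.0, -0.001]
contact_force: [0.6, 0.2, -0.1]
opening: 1.002
```

Run:
```python
from plant import ctrl
from h import *
s=ctrl.get_state();print(s['time'],s['eef_pos'],s['tcp_rot'],s['qpos'])
p,d=ctrl.read_camera("wrist");i=ctrl.camera_info("wrist")
P=cloud(p,d,i,tool(s)@i['mount']);np.save("pics/w1P.npy",P);cv2.imwrite("pics/w1.png",p[:,:,::-1])
```

```text
1.9 [ 0.51793217 -0.02813934  0.29905131] [-1.10110822e-01  9.93918405e-01 -4.47177967e-04 -1.26909059e-03] [-2.49157719e-01 -1.15520687e-01  1.85870197e+00 -1.75551619e-03
  1.40047292e+00 -2.04032400e+00]
```

View pics/w1.png

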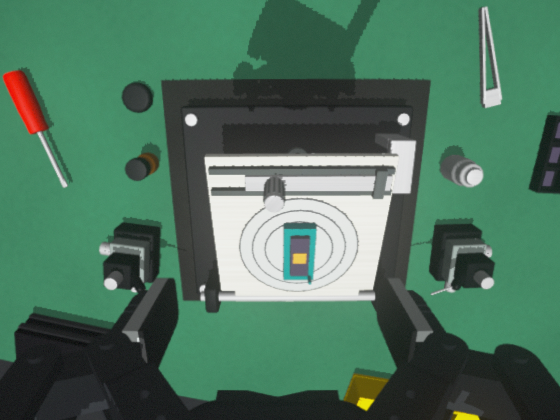

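The wrist view shows the knob top at (274,203), its base at about (272,180) and the keeper at (400,165). The bar ends near (388,184) beside the keeper. Next I'll measure these.

Run:
```python
from plant import ctrl
from h import *
p=cv2.imread("pics/w1.png");P=np.load("pics/w1P.npy");hsv=cv2.cvtColor(p,cv2.COLOR_BGR2HSV)
m=np.zeros(p.shape[:2],bool);m[150:300,200:405]=1
m&=(hsv[...,2]>180)&(hsv[...,1]<40);Q=P[m]
rng=np.random.default_rng(0);best=0
for _ in range(500):
    a=Q[rng.choice(len(Q),3,replace=False)];nn=np.cross(a[1]-a[0],a[2]-a[0]);nn/=np.linalg.norm(nn)+1e-9
    i=abs((Q-a[0])@nn)<.002
    if i.sum()>best: best=i.sum();bi=i
A=Q[bi];c=A.mean(0);nn=np.linalg.svd(A-c)[2][2];nn*=np.sign(nn[2])
yaw=np.arctan2(nn[1],nn[0]);print(best,len(Q),'n',nn,'tilt',np.arccos(nn[2]),'yaw',yaw,c)
dev=(P-c)@nn
full=m&(abs(dev)<.003);B=P[full];e1=np.array([np.cos(yaw),np.sin(yaw),0]);ey=np.array([-np.sin(yaw),np.cos(yaw),0]);ex=np.cross(ey,nn)
r=cv2.minAreaRect(np.c_[(B-c)@ex,(B-c)@ey].astype(np.float32));print(r)
bx=cv2.boxPoints(r);print((c+bx[:,:1]*ex+bx[:,1:]*ey).round(4))
# knob top
roi=np.zeros_like(m);roi[165:225,250:300]=1
k=roi&(dev>.030)
K=P[k];h=dev[k];print('knob n',k.sum(),'top dev',np.percentile(h,[50,90,98]))
T=K[h>np.percentile(h,95)-.003];print('top pts',len(T),T.mean(0),T.min(0),T.max(0))
t=(T-T.mean(0)); print('ext x',np.ptp(t@ex),'ext y',np.ptp(t@ey), 'mid', (((T@ex).min()+(T@ex).max())/2),((T@ey).min()+(T@ey).max())/2)
print('ys', np.where(k)[0].min(),np.where(k)[0].max(),np.where(k)[1].min(),np.where(k)[1].max())
for u,v in [(400,145),(405,165),(402,185),(397,150),(375,184),(386,184),(340,184),(262,184),(200,115),(185,140),(290,110),(297,152)]: print(u,v,P[v,u].round(4),dev[v,u].round(4), ((P[v,u]-c)@ey).round(4))
cv2.imwrite("pics/w1crop.png",cv2.resize(p[120:240,190:430],None,fx=3.3,fy=3.3,interpolation=cv2.INTER_CUBIC))
```

```text
16448 18971 n [0.2368483  0.05563362 0.96995246] tilt 0.24576097898950916 yaw 0.23070901261354468 [0.58150836 0.00680925 0.1028301 ]
((-0.0014984607696533203, -0.008238464593887329), (0.2124539464712143, 0.1915965974330902), 89.30758666992188)
[[ 0.5143 -0.1254  0.1268]
 [ 0.6958 -0.0851  0.0802]
 [ 0.6496  0.1223  0.0796]
 [ 0.4682  0.082   0.1262]]
knob n 488 top dev [0.04522178 0.04640722 0.04765583]
top pts 299 [ 0.52618969 -0.02992099  0.17276622] [ 0.43811027 -0.04624474  0.16190429] [ 0.53750986 -0.02068856  0.45500526]
ext x 0.1692260504409639 ext y 0.01731747389715368 mid 0.3773427856040834 -0.1495555390890293
ys 169 222 250 295
400 145 [0.4615 0.0862 0.0959] -0.0307 0.1047
405 165 [0.48   0.098  0.0959] -0.0257 0.112
402 185 [0.501  0.1018 0.0961] -0.0204 0.1109
397 150 [0.467  0.0846 0.0965] -0.0289 0.1019
375 184 [0.4994 0.0612 0.1328] 0.0126 0.0718
386 184 [0.4977 0.0728 0.129 ] 0.0092 0.0834
340 184 [0.5076 0.0299 0.1285] 0.0087 0.0394
262 184 [ 0.5236 -0.0426  0.1298] 0.0098 -0.0348
200 115 [ 0.4836 -0.1286  0.0354] -0.0961 -0.1094
185 140 [ 0.5158 -0.1414  0.036 ] -0.0887 -0.1292
290 110 [ 0.4555 -0.0283  0.0359] -0.0967 -0.0053
297 152 [ 0.4987 -0.0103  0.0503] -0.0716 0.0023
```

View pics/w1crop.png

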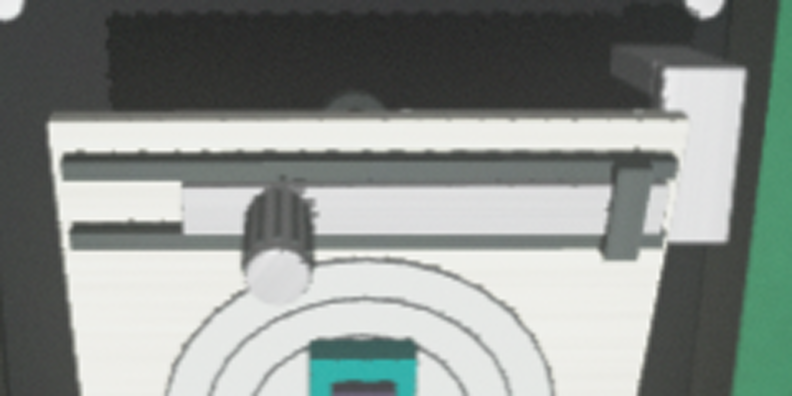

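Run:
```python
from plant import ctrl
from h import *
P=np.load("pics/w1P.npy");p=cv2.imread("pics/w1.png")
hsv=cv2.cvtColor(p,cv2.COLOR_BGR2HSV)
yaw=.22;tl=.247
n=np.array([np.sin(tl)*np.cos(yaw),np.sin(tl)*np.sin(yaw),np.cos(tl)]);ey=np.array([-np.sin(yaw),np.cos(yaw),0]);ex=np.cross(ey,n)
reg=np.zeros(p.shape[:2],bool);reg[190:218,258:292]=1
k=reg&(P[...,2]>.155)&(P[...,2]<.175)&(hsv[...,2]>140);T=P[k]
print(len(T),'mean',T.mean(0),'ext',np.ptp(T@ex),np.ptp(T@ey))
mid=lambda a:(a.min()+a.max())/2
top=ex*mid(T@ex)+ey*mid(T@ey)+n*np.median(T@n);print('wrist top',top)
ce=top-.018*n;print('knob centre',ce)
for nm,(r0,r1,c0,c1) in [('scene',(170,192,243,263)),('side',(170,195,288,308))]:
    Q=np.load(f"pics/{nm}P.npy");q=cv2.imread(f"pics/{nm}0.png")
    g=np.zeros(q.shape[:2],bool);g[r0:r1,c0:c1]=1
    g&=((Q-ce)@n>.012)&((Q-ce)@n<.022);T=Q[g]
    t=ex*mid(T@ex)+ey*mid(T@ey)+n*np.median(T@n);print(nm,g.sum(),t,np.ptp(T@ex),np.ptp(T@ey))
hz=ce-.165*(ex)-.032*n  # ex points?
print('ex',ex,'hinge',ce+.165*ex-.032*n)
```

```text
283 mean [ 0.52896085 -0.02943828  0.16479989] ext 0.017396911677527882 0.019464793883703785
wrist top [ 0.52937972 -0.02935858  0.16481715]
knob centre [ 0.52508487 -0.03031899  0.14736344]
scene 35 [ 0.52932846 -0.02945659  0.16391469] 0.01961088483778073 0.01802283957293871
side 36 [ 0.52882911 -0.02669809  0.16522162] 0.019078734650964102 0.017232890444461746
ex [ 0.94627923  0.21160641 -0.24449611] hinge [0.67358564 0.00288866 0.07599277]
```

```bash
cat > g.py <<'E'
from plant import ctrl
from h import *
yaw=.22
H=np.array([0.6736,0.0029,0.076]); ey=np.array([-np.sin(yaw),np.cos(yaw),0]);e0=np.array([np.cos(yaw),np.sin(yaw),0])
def pose(th,up,dy=0.,tool_th=None):
    # knob-centre based TCP pose, plate angle th, up = offset along knob axis, dy along station y
    n=np.sin(th)*e0+np.array([0,0,np.cos(th)]);ex=np.cos(th)*e0-np.array([0,0,np.sin(th)])
    c=H-.165*ex+(.032)*n+dy*ey+up*n
    t=th if tool_th is None else tool_th
    nt=np.sin(t)*e0+np.array([0,0,np.cos(t)]);ext=np.cos(t)*e0-np.array([0,0,np.sin(t)])
    T=np.eye(4);T[:3,:3]=np.c_[-ext,ey,-nt];T[:3,3]=c;return T
def delta(T,s=None):
    s=s or ctrl.get_state();D=np.linalg.inv(tool(s))@T
    return D[:3,3].round(4),R.from_matrix(D[:3,:3]).as_rotvec().round(4)
E
python3 - <<'E'
from g import *
print(pose(.247,.0)[:3,3]); 
for up in (.06,.004): print(delta(pose(.247,up)))
E
```

```text
[ 0.52509923 -0.03030766  0.14737067]
(array([-0.0214, -0.0051,  0.0936]), array([-0.0008,  0.2446,  0.0027]))
(array([-0.0079, -0.005 ,  0.1479]), array([-0.0008,  0.2446,  0.0027]))
```

Emit:
{"name": "carry_out", "arguments": {"commands": [{"delta_pos":[-0.0214,-0.005,0.04],"delta_rot":[0,0.12,0.003],"claw":100},{"delta_pos":[-0.0214,-0.005,0.0936],"delta_rot":[0,0.245,0.003],"claw":100},{"delta_pos":[-0.0214,-0.005,0.0936],"delta_rot":[0,0.245,0.003],"claw":100},{"delta_pos":[-0.0214,-0.005,0.0936],"delta_rot":[0,0.245,0.003],"claw":100},{"delta_pos":[-0.0214,-0.005,0.0936],"delta_rot":[0,0.245,0.003],"claw":100}]}}

```text
time: 2.37
eef_pos: [0.5385, -0.0255, 0.2045]
tcp_rot: [-0.11, 0.986, -0.014, -0.124]
contact_force: [-0.1, 1.0, 0.6]
opening: 0.999
```

Run:
```python
from g import *
s=ctrl.get_state();print(s['time'],s['eef_pos'],s['qpos'],s['contact_force'])
print(delta(pose(.247,.004)))
p,d=ctrl.read_camera("wrist");i=ctrl.camera_info("wrist")
P=cloud(p,d,i,tool(s)@i['mount']);np.save("pics/w2P.npy",P);cv2.imwrite("pics/w2.png",p[:,:,::-1])
# expected pixel of knob top
c=pose(.247,.018)[:3,3];Tc=np.linalg.inv(tool(s)@i['mount']);q=Tc[:3,:3]@c+Tc[:3,3]
K=np.array([[i['fx'],0,i['cx']],[0,i['fy'],i['cy']],[0,0,1]])
print(cv2.projectPoints(q[None],np.zeros(3),np.zeros(3),K,np.array([i['k1'],0,0,0]))[0])
```

```text
2.3667 [ 0.53853724 -0.02548709  0.20449526] [-0.18713459  0.14602283  1.78196305 -0.09893013  1.44469271 -1.95622121] [-0.08883663  1.02919993  0.63903497]
(array([-0.0004, -0.0018,  0.0549]), array([ 0.    , -0.0032,  0.0021]))
[[[275.31347767 233.97375652]]]
```

View pics/w2.png

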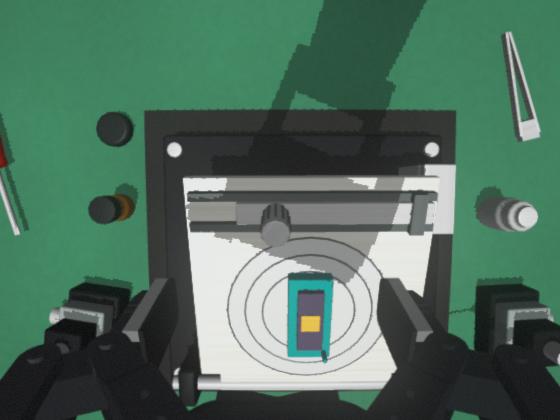

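The knob top appears at (275,234), exactly where I predicted it. I'll descend now.

Emit:
{"name": "carry_out", "arguments": {"commands": [{"delta_pos":[0,-0.0018,0.03],"delta_rot":[0,-0.003,0.002],"claw":80},{"delta_pos":[0,-0.0018,0.055],"delta_rot":[0,-0.003,0.002],"claw":60},{"delta_pos":[0,-0.0018,0.055],"delta_rot":[0,-0.003,0.002],"claw":50},{"delta_pos":[0,-0.0018,0.055],"delta_rot":[0,-0.003,0.002],"claw":50}], "force": 40}}

```text
time: 2.75
eef_pos: [0.5272, -0.0306, 0.1563]
tcp_rot: [-0.109, 0.987, -0.015, -0.119]
contact_force: [-0.4, -0.3, 0.8]
opening: 0.5
```

Run:
```python
from g import *
s=ctrl.get_state();print(s['time'],s['eef_pos'],s['contact_force'],s['wrist_torque'],s['opening'])
print(delta(pose(.247,.004)))
p,d=ctrl.read_camera("wrist");cv2.imwrite("pics/w3.png",p[:,:,::-1])
p,d=ctrl.read_camera("side");cv2.imwrite("pics/s3.png",cv2.resize(p[120:300,200:400,::-1],None,fx=3,fy=3,interpolation=cv2.INTER_CUBIC))
```

```text
2.75 [ 0.52718855 -0.03060654  0.15630287] [-0.37491432 -0.30190032  0.80634815] [ 0.07412833 -0.1828061   0.03113354] 0.5001956651464285
(array([-0.0002,  0.0008,  0.0051]), array([-0.0031,  0.0075, -0.001 ]))
```

View pics/w3.png

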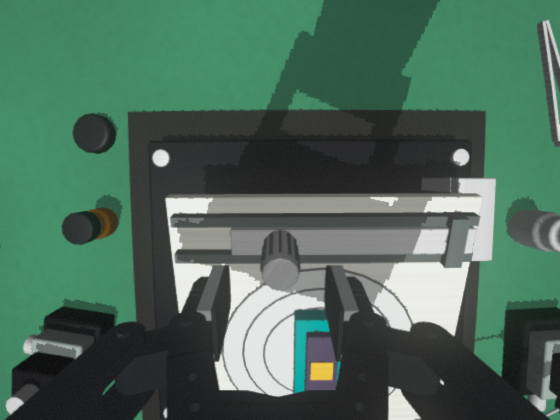

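View pics/s3.png

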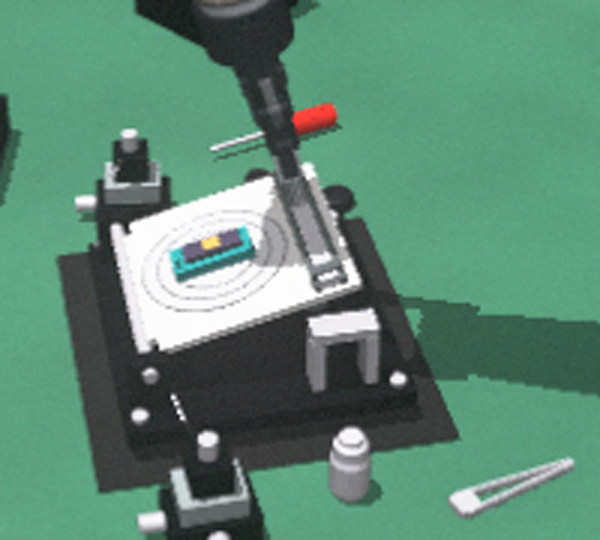

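Jaws sit at columns 222 and 338 with the knob between them at 281, so they are centred. I'll go the last 5 mm and close.

Emit:
{"name": "carry_out", "arguments": {"commands": [{"delta_pos":[0,0.0008,0.005],"delta_rot":[-0.003,0.0075,-0.001],"claw":50},{"delta_pos":[0,0.0008,0.005],"delta_rot":[-0.003,0.0075,-0.001],"claw":30},{"delta_pos":[0,0.0008,0.005],"delta_rot":[-0.003,0.0075,-0.001],"claw":10},{"delta_pos":[0,0.0008,0.005],"delta_rot":[-0.003,0.0075,-0.001],"claw":0},{"delta_pos":[0,0.0008,0.005],"delta_rot":[-0.003,0.0075,-0.001],"claw":0},{"delta_pos":[0,0.0008,0.005],"delta_rot":[-0.003,0.0075,-0.001],"claw":0},{"delta_pos":[0,0.0008,0.005],"delta_rot":[-0.003,0.0075,-0.001],"claw":0}], "force": 50}}

```text
time: 3.43
eef_pos: [0.5275, -0.0305, 0.1527]
tcp_rot: [-0.109, 0.987, -0.014, -0.121]
contact_force: [-0.6, -0.7, 0.1]
opening: 0.001
```

Run:
```python
from g import *
s=ctrl.get_state();print(s['time'],s['eef_pos'],s['contact_force'],s['wrist_torque'],s['opening'])
print(delta(pose(.247,.004)))
p,d=ctrl.read_camera("wrist");cv2.imwrite("pics/w4.png",p[:,:,::-1])
```

```text
3.4333 [ 0.52754731 -0.03050002  0.15266446] [-0.55453083 -0.72346976  0.05748151] [-0.01350363 -0.09880278  0.00595296] 0.0005453106034217154
(array([0.001 , 0.0007, 0.0017]), array([-0.0015,  0.0029, -0.0003]))
```

View pics/w4.png

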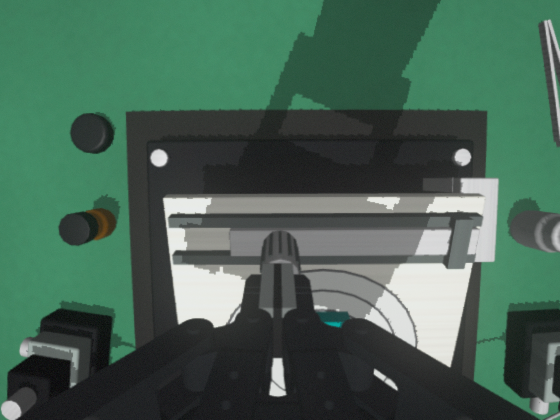

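The gripper shut completely (opening 0), so the grasp missed. The knob at (280,245) stands in front of the fingers. I'll find out why from depth.

Run:
```python
from g import *
s=ctrl.get_state();p,d=ctrl.read_camera("wrist");i=ctrl.camera_info("wrist")
P=cloud(p,d,i,i['mount'])
for v in range(228,330,6): print(v,p[v,280],d[v,280].round(4),P[v,280].round(4),(tool(s)@np.r_[P[v,280],1])[:3].round(4))
p2,_=ctrl.read_camera("scene");cv2.imwrite("pics/sc4.png",cv2.resize(p2[130:260,190:340,::-1],None,fx=5,fy=4.5,interpolation=cv2.INTER_CUBIC))
p2,_=ctrl.read_camera("side");cv2.imwrite("pics/s4.png",cv2.resize(p2[130:250,230:380,::-1],None,fx=5,fy=4.5,interpolation=cv2.INTER_CUBIC))
cv2.imwrite("pics/w4c.png",cv2.resize(p[210:340,200:360,::-1],None,fx=5,fy=4.5,interpolation=cv2.INTER_CUBIC))
```

```text
228 [85 86 85] 0.1964 [0.0092 0.0009 0.0267] [ 0.5123 -0.0329  0.129 ]
234 [54 56 55] 0.185 [0.0104 0.0009 0.0151] [ 0.5139 -0.0327  0.1405]
240 [53 56 54] 0.1761 [0.011  0.0008 0.006 ] [ 0.5155 -0.0323  0.1495]
246 [51 55 52] 0.1699 [ 0.0108  0.0008 -0.0006] [ 0.5173 -0.032   0.1559]
252 [58 61 60] 0.1639 [ 0.0107  0.0007 -0.0071] [ 0.5189 -0.0316  0.1621]
258 [96 96 97] 0.1607 [ 0.0095  0.0007 -0.0109] [ 0.5209 -0.0312  0.1655]
264 [49 51 51] 0.154 [ 0.01    0.0007 -0.0177] [ 0.522  -0.031   0.1723]
270 [46 49 47] 0.1483 [ 0.0103  0.0007 -0.0237] [ 0.5232 -0.0307  0.1781]
276 [41 42 43] 0.1444 [ 0.0099  0.0006 -0.0279] [ 0.5246 -0.0304  0.1821]
282 [43 42 43] 0.1388 [ 0.0105  0.0006 -0.0337] [ 0.5254 -0.0303  0.1879]
288 [40 39 39] 0.1352 [ 0.0101  0.0006 -0.0376] [ 0.5267 -0.03    0.1916]
294 [40 41 41] 0.1305 [ 0.0105  0.0005 -0.0425] [ 0.5274 -0.0299  0.1964]
300 [39 41 38] 0.1267 [ 0.0105  0.0005 -0.0464] [ 0.5284 -0.0297  0.2002]
306 [40 38 35] 0.1237 [ 0.0102  0.0005 -0.0497] [ 0.5294 -0.0295  0.2033]
312 [50 51 52] 0.1235 [ 0.0083  0.0005 -0.0505] [ 0.5314 -0.029   0.2037]
318 [47 48 49] 0.1237 [ 0.0062  0.0005 -0.051 ] [ 0.5336 -0.0285  0.2037]
324 [46 48 49] 0.1256 [ 0.003   0.0005 -0.0502] [ 0.5364 -0.0279  0.202 ]
```

View pics/w4c.png

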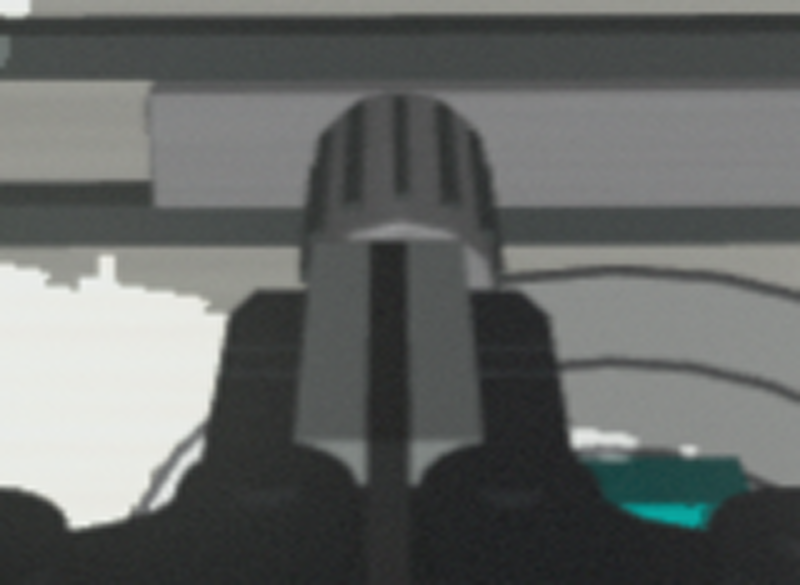

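View pics/sc4.png

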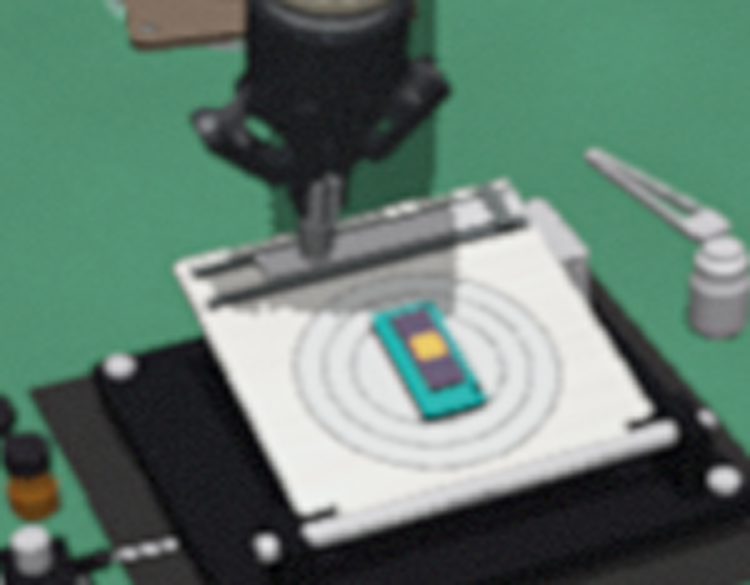

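View pics/s4.png

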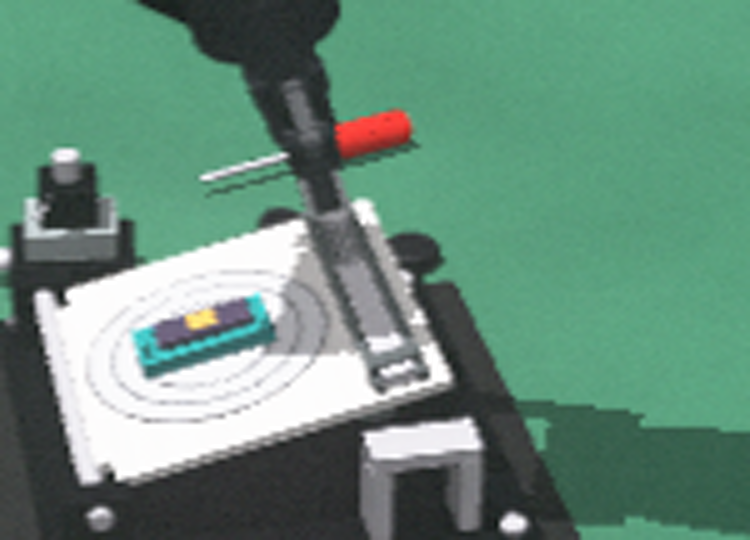

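Depth shows the shut fingertips about 16 mm behind the reported TCP (tool z ≈ -0.0165), not 17 mm ahead of it. They closed about 5 mm above the knob top (tool z ≈ -0.011) and touched nothing. I'll reopen, check the tip position against the pictures, and descend in stages.

Emit:
{"name": "carry_out", "arguments": {"commands": [{"delta_pos":[0.001,0.0007,-0.005],"delta_rot":[0,0,0],"claw":50},{"delta_pos":[0.001,0.0007,-0.005],"delta_rot":[0,0,0],"claw":50},{"delta_pos":[0.001,0.0007,-0.005],"delta_rot":[0,0,0],"claw":50},{"delta_pos":[0.001,0.0007,0.008],"delta_rot":[0,0,0],"claw":50},{"delta_pos":[0.001,0.0007,0.018],"delta_rot":[0,0,0],"claw":50},{"delta_pos":[0.001,0.0007,0.018],"delta_rot":[0,0,0],"claw":50},{"delta_pos":[0.001,0.0007,0.018],"delta_rot":[0,0,0],"claw":50}], "force": 50}}

```text
time: 4.22
eef_pos: [0.5208, -0.0308, 0.1336]
tcp_rot: [-0.109, 0.986, -0.014, -0.123]
contact_force: [-0.4, -1.3, 1.5]
opening: 0.499
```

Run:
```python
from g import *
s=ctrl.get_state();print(s['time'],s['eef_pos'],s['contact_force'],s['wrist_torque'],s['opening'])
print(delta(pose(.247,-.030)))
p,d=ctrl.read_camera("wrist");i=ctrl.camera_info("wrist")
P=cloud(p,d,i,i['mount'])
for u in (223,338,280):
  for v in range(240,330,8): print(u,v,p[v,u],P[v,u].round(4))
cv2.imwrite("pics/w5c.png",cv2.resize(p[190:340,190:370,::-1],None,fx=4.4,fy=4,interpolation=cv2.INTER_CUBIC))
p2,_=ctrl.read_camera("side");cv2.imwrite("pics/s5.png",cv2.resize(p2[130:250,230:380,::-1],None,fx=5,fy=4.5,interpolation=cv2.INTER_CUBIC))
```

```text
4.2167 [ 0.52076863 -0.03082274  0.13364601] [-0.44353254 -1.33645738  1.45019426] [ 0.04581123 -0.0956792   0.0128421 ] 0.49856072859889167
(array([-0.0009, -0.0004,  0.0156]), array([ 0.    , -0.0004, -0.0001]))
223 240 [73 77 76] [ 0.0114 -0.0275  0.0049]
223 248 [100 100  99] [ 0.0071 -0.0277  0.0049]
223 256 [131 131 132] [ 0.0027 -0.0279  0.0049]
223 264 [123 124 123] [-0.0015 -0.028   0.0043]
223 272 [48 50 48] [ 0.01   -0.0232 -0.0249]
223 280 [48 48 48] [ 0.0102 -0.0222 -0.0317]
223 288 [47 48 46] [ 0.0079 -0.0219 -0.0341]
223 296 [47 47 44] [ 0.0053 -0.0218 -0.0358]
223 304 [46 48 46] [ 0.0026 -0.0218 -0.0372]
223 312 [45 47 44] [-0.0008 -0.0219 -0.0377]
223 320 [47 49 47] [-0.0036 -0.0219 -0.039 ]
223 328 [49 50 49] [-0.007  -0.022  -0.0395]
338 240 [70 75 75] [0.0107 0.0299 0.0066]
338 248 [104 105 106] [0.0073 0.0297 0.0045]
338 256 [134 136 135] [0.0029 0.03   0.0044]
338 264 [129 129 128] [-0.0014  0.0302  0.0041]
338 272 [87 90 89] [ 0.0101  0.0249 -0.025 ]
338 280 [87 91 89] [ 0.01    0.0238 -0.0315]
338 288 [82 85 85] [ 0.0102  0.0228 -0.0378]
338 296 [45 45 44] [ 0.0101  0.0219 -0.0433]
338 304 [41 41 40] [ 0.0106  0.021  -0.0491]
338 312 [42 44 44] [ 0.0084  0.0209 -0.0507]
338 320 [40 44 43] [ 0.0056  0.0209 -0.0515]
338 328 [46 49 49] [ 0.0034  0.0208 -0.0531]
280 240 [71 77 76] [0.011  0.0008 0.0061]
280 248 [91 91 91] [0.0071 0.0008 0.0051]
280 256 [83 85 85] [ 0.0078  0.0008 -0.0053]
280 264 [84 85 85] [ 0.0083  0.0007 -0.0143]
280 272 [85 86 84] [ 0.0077  0.0007 -0.0207]
280 280 [87 88 88] [ 0.0077  0.0006 -0.0274]
280 288 [138 139 139] [ 0.0069  0.0006 -0.0323]
280 296 [132 133 133] [ 0.0043  0.0006 -0.034 ]
280 304 [133 135 135] [ 0.0822 -0.0003 -0.1559]
280 312 [134 135 136] [-0.0044  0.0006 -0.0324]
280 320 [134 134 134] [-0.0084  0.0007 -0.0323]
280 328 [229 232 230] [-0.0467  0.001   0.0125]
```

View pics/w5c.png

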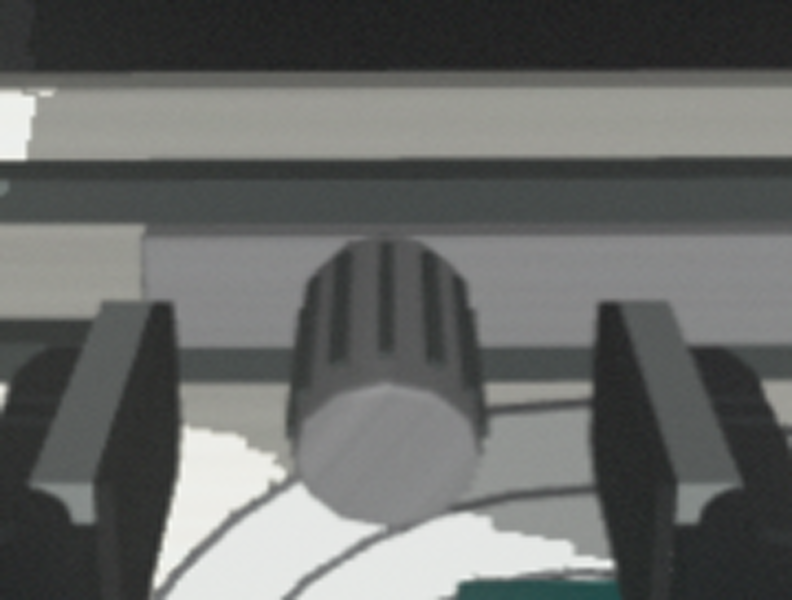

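View pics/s5.png

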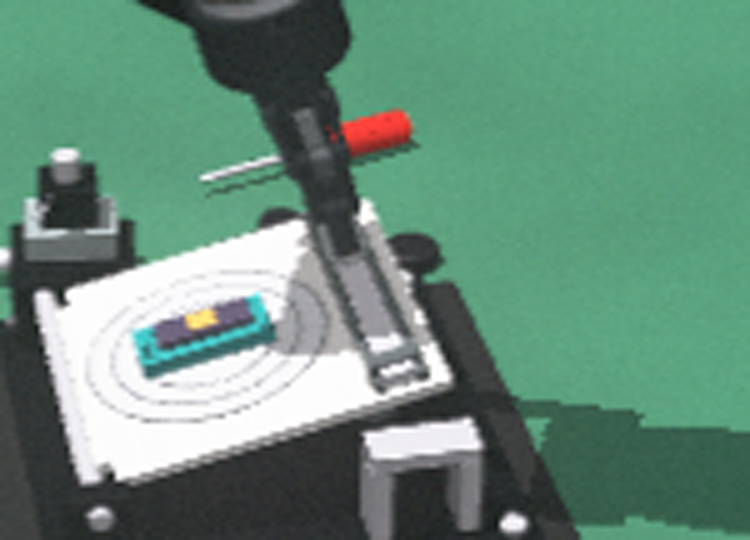

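The picture confirms it: jaw tips are at row 266 (tool z ≈ -0.021), knob top at -0.032 and bar at +0.0045. The knob is centred. A further 16 mm puts the pads around the knob with about 6 mm left above the bar.

Emit:
{"name": "carry_out", "arguments": {"commands": [{"delta_pos":[-0.001,0,0.016],"delta_rot":[0,0,0],"claw":50},{"delta_pos":[-0.001,0,0.0165],"delta_rot":[0,0,0],"claw":50},{"delta_pos":[-0.001,0,0.0165],"delta_rot":[0,0,0],"claw":40},{"delta_pos":[-0.001,0,0.0165],"delta_rot":[0,0,0],"claw":30},{"delta_pos":[-0.001,0,0.0165],"delta_rot":[0,0,0],"claw":15},{"delta_pos":[-0.001,0,0.0165],"delta_rot":[0,0,0],"claw":10},{"delta_pos":[-0.001,0,0.0165],"delta_rot":[0,0,0],"claw":5},{"delta_pos":[-0.001,0,0.0165],"delta_rot":[0,0,0],"claw":0}], "force": 60}}

```text
time: 4.98
eef_pos: [0.5195, -0.0317, 0.1195]
tcp_rot: [-0.109, 0.987, -0.014, -0.121]
contact_force: [-0.2, -0.8, 1.5]
opening: 0.19
```

Run:
```python
from g import *
s=ctrl.get_state();print(s['time'],s['eef_pos'],s['contact_force'],s['wrist_torque'],s['opening'])
print(delta(pose(.247,-.030)))
p,d=ctrl.read_camera("wrist");i=ctrl.camera_info("wrist")
P=cloud(p,d,i,i['mount'])
cv2.imwrite("pics/w6c.png",cv2.resize(p[190:340,190:370,::-1],None,fx=4.4,fy=4,interpolation=cv2.INTER_CUBIC))
for u in (255,265,280,295,305):
  for v in range(228,300,8): print(u,v,P[v,u].round(4))
```

```text
4.9833 [ 0.51947632 -0.03174905  0.11946369] [-0.23380292 -0.76609794  1.46873372] [ 0.11434449 -0.0925406   0.0076258 ] 0.19042422509873938
(array([0.0012, 0.0002, 0.0015]), array([-0.0017,  0.0034, -0.0004]))
255 228 [ 0.0197 -0.0111  0.0004]
255 236 [ 0.0157 -0.0112  0.    ]
255 244 [ 0.015  -0.0107 -0.0077]
255 252 [ 0.0102 -0.0109 -0.0061]
255 260 [ 0.008  -0.0107 -0.0099]
255 268 [ 0.0107 -0.0099 -0.0226]
255 276 [ 0.01   -0.0096 -0.0282]
255 284 [ 0.0109 -0.0091 -0.0359]
255 292 [ 0.0098 -0.0089 -0.04  ]
265 228 [ 0.0196 -0.0064  0.0006]
265 236 [ 0.0161 -0.0064 -0.001 ]
265 244 [ 0.0146 -0.0062 -0.0067]
265 252 [ 0.0105 -0.0062 -0.0066]
265 260 [ 0.0083 -0.0061 -0.0104]
265 268 [ 0.0094 -0.0058 -0.0202]
265 276 [ 0.0094 -0.0055 -0.0272]
265 284 [ 0.0096 -0.0053 -0.0337]
265 292 [ 0.009  -0.0052 -0.0387]
280 228 [0.0197 0.0008 0.0003]
280 236 [ 0.0161  0.0008 -0.0008]
280 244 [ 0.0147  0.0007 -0.007 ]
280 252 [ 0.011   0.0007 -0.0076]
280 260 [ 0.0103  0.0007 -0.0144]
280 268 [ 0.0098  0.0007 -0.0209]
280 276 [ 0.0098  0.0006 -0.0278]
280 284 [ 0.0102  0.0006 -0.0348]
280 292 [ 0.0097  0.0006 -0.0397]
295 228 [0.0197 0.0079 0.0005]
295 236 [0.0157 0.008  0.0002]
295 244 [ 0.0146  0.0077 -0.0067]
295 252 [ 0.0106  0.0077 -0.0069]
295 260 [ 0.0082  0.0076 -0.0103]
295 268 [ 0.0068  0.0074 -0.0153]
295 276 [ 0.0066  0.0071 -0.0222]
295 284 [ 0.0065  0.0068 -0.0286]
295 292 [ 0.0067  0.0065 -0.035 ]
305 228 [0.0197 0.0127 0.0004]
305 236 [ 0.0159  0.0127 -0.0003]
305 244 [ 0.0149  0.0122 -0.0075]
305 252 [ 0.0105  0.0124 -0.0066]
305 260 [ 0.0083  0.0122 -0.0104]
305 268 [ 0.0104  0.0113 -0.0221]
305 276 [ 0.0105  0.0108 -0.029 ]
305 284 [ 0.0102  0.0104 -0.0347]
305 292 [ 0.0095  0.01   -0.0394]
```

View pics/w6c.png

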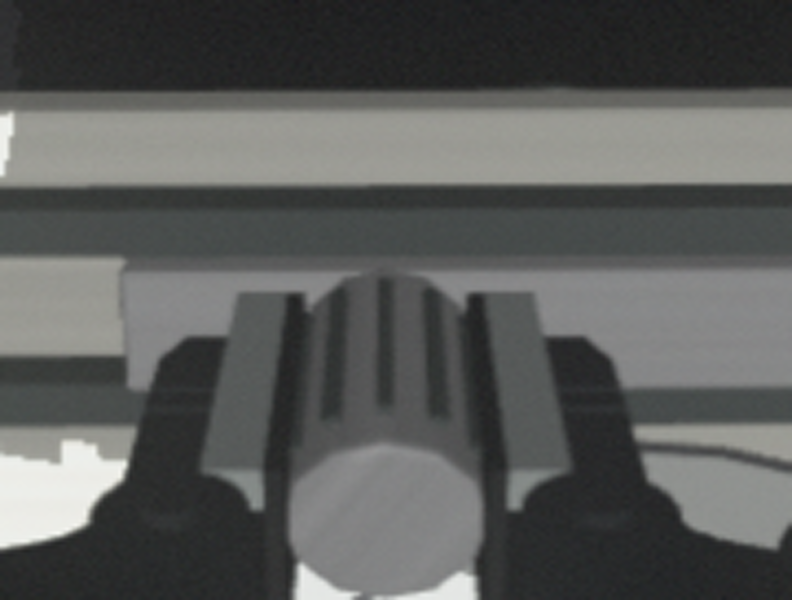

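Gripped: the opening is 0.19 (18 mm would be 0.21), the pads lie against both flanks, and the tips are about 10 mm above the bar. Now I'll work out the arc about the hinge.

```bash
cat >> g.py <<'E'
def arc(dth,dy=0.,s=None):
    # plate angle decreases by dth about the hinge axis (down)
    s=s or ctrl.get_state();Rm=R.from_rotvec(-dth*ey).as_matrix();T=tool(s)
    N=np.eye(4);N[:3,:3]=Rm@T[:3,:3];N[:3,3]=Rm@(T[:3,3]-H)+H+dy*ey
    return delta(N,s)
def rep():
    s=ctrl.get_state();T=tool(s);z=-T[:3,2]
    th=np.arctan2(z@e0,z[2]);rel=T[:3,3]-H;phi=np.arctan2(rel[2],-rel@e0)
    print('t',round(s['time'],2),'tool tilt',th.round(4),'pos angle',phi.round(4),'r',np.hypot(rel[2],rel@e0).round(4),'y',(rel@ey).round(4),'F',s['contact_force'].round(2),'Fn',(s['contact_force']@z).round(2),'Fy',(s['contact_force']@ey).round(2),'M',s['wrist_torque'].round(2),'op',s['opening'].round(3), 'yawerr',(T[:3,1]@e0).round(4))
E
python3 - <<'E'
from g import *
rep()
for a in (.03,.06,.1,.15,.2): print(a,arc(a))
E
```

```text
Traceback (most recent call last):
  File "g.py", line 23, in rep
    print('t',round(s['time'],2),'tool tilt',th.round(4),'pos angle',phi.round(4),'r',np.hypot(rel[2],rel@e0).round(4),'y',(rel@ey).round(4),'F',s['contact_force'].round(2),'Fn',(s['contact_force']@z).round(2),'Fy',(s['contact_force']@ey).round(2),'M',s['wrist_torque'].round(2),'op',s['opening'].round(3), 'yawerr',(T[:3,1]@e0).round(4))
                                                                                                                                                                                                                                                                                            ^^^^^^^^^^^^^^^^^^
AttributeError: 'float' object has no attribute 'round'
```

```bash
sed -i "s/s\['opening'\].round(3)/round(float(s['opening']),3)/" g.py
python3 - <<'E'
from g import *
rep()
for a in (.03,.06,.1,.15,.2): print(a,arc(a))
E
```

```text
t 5.03 tool tilt 0.2437 pos angle 0.268 r 0.1638 y -0.0002 F [-0.07  0.07  2.04] Fn 1.96 Fy 0.08 M [ 0.05 -0.16 -0.06] op 0.196 yawerr 0.0
0.03 (array([0.    , 0.    , 0.0049]), array([-0.  , -0.03,  0.  ]))
0.06 (array([-0.0001,  0.    ,  0.0098]), array([-0.    , -0.06  ,  0.0001]))
0.1 (array([-0.0004,  0.    ,  0.0164]), array([-0.    , -0.1   ,  0.0002]))
0.15 (array([-0.0012,  0.    ,  0.0245]), array([-1.0e-04, -1.5e-01,  2.0e-04]))
0.2 (array([-0.0025,  0.0001,  0.0326]), array([-1.e-04, -2.e-01,  3.e-04]))
```

Emit:
{"name": "carry_out", "arguments": {"commands": [{"delta_pos":[0,0,0],"delta_rot":[0,0,0],"claw":0},{"delta_pos":[0,0,0.0049],"delta_rot":[0,-0.03,0],"claw":0},{"delta_pos":[-0.0001,0,0.0098],"delta_rot":[0,-0.06,0],"claw":0},{"delta_pos":[-0.0004,0,0.0164],"delta_rot":[0,-0.1,0],"claw":0},{"delta_pos":[-0.0004,0,0.0164],"delta_rot":[0,-0.1,0],"claw":0},{"delta_pos":[-0.0004,0,0.0164],"delta_rot":[0,-0.1,0],"claw":0}], "force": 80}}

```text
time: 5.53
eef_pos: [0.5161, -0.0325, 0.104]
tcp_rot: [-0.109, 0.991, -0.009, -0.071]
contact_force: [-0.3, 1.6, 2.4]
opening: 0.187
```

Run:
```python
from g import *
rep()
for a in (.05,.1,.11,.12,.13): print(a,arc(a))
s=ctrl.get_state();p,d=ctrl.read_camera("wrist");i=ctrl.camera_info("wrist")
P=cloud(p,d,i,tool(s)@i['mount'])
cv2.imwrite("pics/w7.png",p[:,:,::-1])
```

```text
t 5.53 tool tilt 0.1434 pos angle 0.1717 r 0.1638 y -0.0002 F [-0.25  1.61  2.44] Fn 2.43 Fy 1.62 M [ 0.23 -0.03 -0.  ] op 0.187 yawerr 0.0004
0.05 (array([0.    , 0.    , 0.0082]), array([-0.    , -0.05  ,  0.0001]))
0.1 (array([-0.0004,  0.    ,  0.0164]), array([-0.0001, -0.1   ,  0.0001]))
0.11 (array([-0.0005,  0.    ,  0.018 ]), array([-1.0e-04, -1.1e-01,  2.0e-04]))
0.12 (array([-0.0006,  0.    ,  0.0196]), array([-1.0e-04, -1.2e-01,  2.0e-04]))
0.13 (array([-0.0008,  0.    ,  0.0213]), array([-1.0e-04, -1.3e-01,  2.0e-04]))
```

View pics/w7.png

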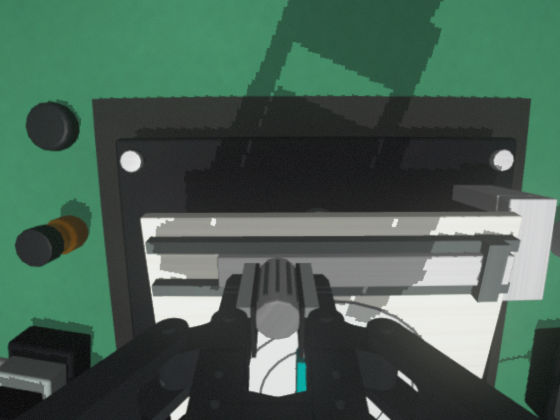

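The plate follows with the knob still held at (277,300). I'll continue down.

Emit:
{"name": "carry_out", "arguments": {"commands": [{"delta_pos":[0,0,0.004],"delta_rot":[0,-0.025,0],"claw":0},{"delta_pos":[0,0,0.0082],"delta_rot":[0,-0.05,0],"claw":0},{"delta_pos":[-0.0002,0,0.0123],"delta_rot":[0,-0.075,0],"claw":0},{"delta_pos":[-0.0004,0,0.0164],"delta_rot":[0,-0.1,0],"claw":0},{"delta_pos":[-0.0004,0,0.0164],"delta_rot":[0,-0.1,0],"claw":0}]}}

```text
time: 6.0
eef_pos: [0.5143, -0.033, 0.0881]
tcp_rot: [-0.11, 0.994, -0.003, -0.022]
contact_force: [-0.5, 0.5, 4.1]
opening: 0.194
```

Run:
```python
from g import *
rep()
for a in (.01,.02,.03,.04): print(a,arc(a))
s=ctrl.get_state();p,d=ctrl.read_camera("wrist");i=ctrl.camera_info("wrist")
P=cloud(p,d,i,tool(s)@i['mount']);np.save("pics/w8P.npy",P)
cv2.imwrite("pics/w8.png",p[:,:,::-1])
rep()
```

```text
t 6.0 tool tilt 0.0442 pos angle 0.074 r 0.1638 y -0.0002 F [-0.54  0.52  4.14] Fn 4.11 Fy 0.62 M [0.17 0.2  0.02] op 0.194 yawerr 0.0002
0.01 (array([0.    , 0.    , 0.0016]), array([-0.  , -0.01,  0.  ]))
0.02 (array([0.0001, 0.    , 0.0033]), array([-0.  , -0.02,  0.  ]))
0.03 (array([0.0001, 0.    , 0.0049]), array([-0.  , -0.03,  0.  ]))
0.04 (array([0.0001, 0.    , 0.0066]), array([-0.    , -0.04  ,  0.0001]))
t 6.05 tool tilt 0.0452 pos angle 0.0763 r 0.1637 y -0.0003 F [-1.83  1.9   5.82] Fn 5.76 Fy 2.25 M [0.17 0.3  0.02] op 0.187 yawerr 0.0002
```

View pics/w8.png

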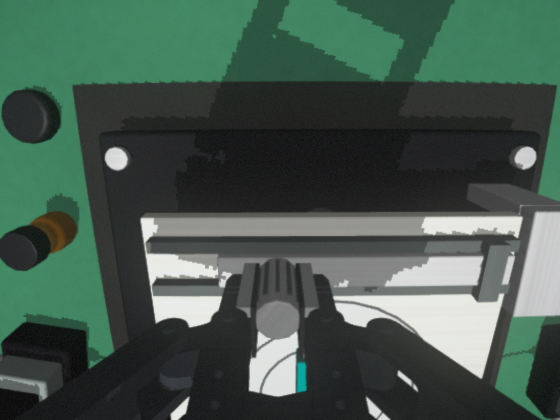

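Run:
```python
from g import *
P=np.load("pics/w8P.npy")
for u,v in [(515,250),(520,280),(530,230),(535,260),(540,290),(545,300),(490,195),(500,200),(510,268),(470,270),(440,265),(400,262),(330,262),(300,230),(180,225),(450,225),(500,225)]: print(u,v,P[v,u].round(4),'stn y',((P[v,u]-H)@ey).round(4),'x',((P[v,u]-H)@e0).round(4))
```

```text
515 250 [0.479  0.0748 0.0951] stn y 0.1126 x -0.1742
520 280 [0.4932 0.0836 0.0955] stn y 0.1182 x -0.1585
530 230 [0.4679 0.0772 0.096 ] stn y 0.1174 x -0.1846
535 260 [0.4816 0.0866 0.0955] stn y 0.1236 x -0.1691
540 290 [0.4956 0.0948 0.0971] stn y 0.1286 x -0.1536
545 300 [0.5006 0.1009 0.0962] stn y 0.1334 x -0.1474
490 195 [0.4601 0.0756 0.0599] stn y 0.1175 x -0.1924
500 200 [0.4604 0.0753 0.07  ] stn y 0.1172 x -0.1922
510 268 [0.4872 0.0731 0.0989] stn y 0.1092 x -0.1666
470 270 [0.4925 0.0548 0.0981] stn y 0.0901 x -0.1654
440 265 [0.493  0.0394 0.0984] stn y 0.0751 x -0.1683
400 262 [0.4956 0.0206 0.0981] stn y 0.0561 x -0.1698
330 262 [ 0.5023 -0.0114  0.0989] stn y 0.0235 x -0.1702
300 230 [ 0.4935 -0.0271  0.0889] stn y 0.0101 x -0.1823
180 225 [ 0.5036 -0.0832  0.0889] stn y -0.047 x -0.1847
450 225 [0.4754 0.0426 0.0888] stn y 0.082 x -0.1847
500 225 [0.4699 0.0663 0.0897] stn y 0.1064 x -0.185
```

Bar top is at z 0.098 and the lip underside at about 0.0845, so about 14 mm (0.085 rad) remains. I'll move most of that and then go finely.

Emit:
{"name": "carry_out", "arguments": {"commands": [{"delta_pos":[0,0,0.0033],"delta_rot":[0,-0.02,0],"claw":0},{"delta_pos":[0,0,0.0066],"delta_rot":[0,-0.04,0],"claw":0},{"delta_pos":[0,0,0.0098],"delta_rot":[0,-0.06,0],"claw":0},{"delta_pos":[0,0,0.0098],"delta_rot":[0,-0.06,0],"claw":0},{"delta_pos":[0,0,0.0098],"delta_rot":[0,-0.06,0],"claw":0}]}}

```text
time: 6.47
eef_pos: [0.514, -0.0331, 0.0795]
tcp_rot: [-0.11, 0.994, 0.0, 0.007]
contact_force: [-2.2, 0.6, 5.4]
opening: 0.185
```

```bash
cat > see.py <<'E'
from g import *
import sys
rep()
s=ctrl.get_state();p,d=ctrl.read_camera("wrist");i=ctrl.camera_info("wrist")
P=cloud(p,d,i,tool(s)@i['mount']);cv2.imwrite(f"pics/{sys.argv[1]}.png",p[:,:,::-1])
L=(P-H)@np.c_[e0,ey,[0,0,1]]
def med(x0,x1,y0,y1,z0,z1):
    m=(L[...,0]>x0)&(L[...,0]<x1)&(L[...,1]>y0)&(L[...,1]<y1)&(P[...,2]>z0)&(P[...,2]<z1);q=P[m][:,2]
    return m.sum(),np.round(np.median(q),4) if len(q) else None
print('bar',med(-.170,-.160,.02,.08,.07,.11),'lip top',med(-.18,-.15,.122,.136,.08,.11))
fe=[med(-.186,-.181,a,a+.04,.06,.11) for a in (-.08,0,.05)];print('free edge plate',fe)
rep()
E
python3 see.py w9
```

```text
t 6.47 tool tilt -0.0133 pos angle 0.0211 r 0.1636 y -0.0003 F [-2.19  0.55  5.39] Fn 5.42 Fy 1.02 M [0.13 0.5  0.05] op 0.185 yawerr -0.0002
bar (np.int64(2336), np.float64(0.0893)) lip top (np.int64(894), np.float64(0.0963))
free edge plate [(np.int64(515), np.float64(0.0794)), (np.int64(818), np.float64(0.0793)), (np.int64(789), np.float64(0.0792))]
t 6.52 tool tilt -0.0131 pos angle 0.0214 r 0.1636 y -0.0003 F [-1.41  0.89  5.01] Fn 5.02 Fy 1.17 M [0.16 0.5  0.03] op 0.19 yawerr -0.0003
```

Emit:
{"name": "carry_out", "arguments": {"commands": [{"delta_pos":[0,0,0.001],"delta_rot":[0,-0.006,0],"claw":0},{"delta_pos":[0,0,0.002],"delta_rot":[0,-0.012,0],"claw":0},{"delta_pos":[0,0,0.003],"delta_rot":[0,-0.015,0],"claw":0},{"delta_pos":[0,0,0.003],"delta_rot":[0,-0.015,0],"claw":0}]}}

```text
time: 6.85
eef_pos: [0.514, -0.0331, 0.0772]
tcp_rot: [-0.11, 0.994, 0.001, 0.013]
contact_force: [-1.8, 0.2, 6.0]
opening: 0.189
```

```bash
python3 see.py w10
```

```text
t 6.85 tool tilt -0.0257 pos angle 0.0076 r 0.1637 y -0.0003 F [-1.77  0.21  5.95] Fn 5.99 Fy 0.59 M [ 0.14  0.61 -0.05] op 0.189 yawerr -0.0008
bar (np.int64(2332), np.float64(0.0871)) lip top (np.int64(737), np.float64(0.0963))
free edge plate [(np.int64(525), np.float64(0.0769)), (np.int64(794), np.float64(0.0769)), (np.int64(799), np.float64(0.0768))]
t 6.9 tool tilt -0.0256 pos angle 0.0077 r 0.1636 y -0.0003 F [-2.56  0.89  6.7 ] Fn 6.76 Fy 1.43 M [ 0.1   0.53 -0.06] op 0.188 yawerr -0.0008
```

Emit:
{"name": "carry_out", "arguments": {"commands": [{"delta_pos":[0,0,0.0008],"delta_rot":[0,-0.004,0],"claw":0},{"delta_pos":[0,0,0.0012],"delta_rot":[0,-0.005,0],"claw":0},{"delta_pos":[0,0,0.0012],"delta_rot":[0,-0.005,0],"claw":0}]}}

```text
time: 7.15
eef_pos: [0.514, -0.0331, 0.077]
tcp_rot: [-0.11, 0.994, 0.001, 0.014]
contact_force: [-2.8, 0.8, 7.2]
opening: 0.188
```

```bash
python3 see.py w11
```

```text
t 7.15 tool tilt -0.0283 pos angle 0.006 r 0.1636 y -0.0003 F [-2.81  0.83  7.2 ] Fn 7.27 Fy 1.43 M [ 0.07  0.55 -0.03] op 0.188 yawerr -0.0012
bar (np.int64(2322), np.float64(0.0868)) lip top (np.int64(707), np.float64(0.0963))
free edge plate [(np.int64(519), np.float64(0.0766)), (np.int64(815), np.float64(0.0766)), (np.int64(782), np.float64(0.0765))]
t 7.2 tool tilt -0.0282 pos angle 0.0058 r 0.1636 y -0.0003 F [-3.85  0.24  6.79] Fn 6.9 Fy 1.07 M [ 0.09  0.67 -0.1 ] op 0.186 yawerr -0.0013
```

Emit:
{"name": "carry_out", "arguments": {"commands": [{"delta_pos":[0,0,0.0008],"delta_rot":[0,-0.003,0],"claw":0},{"delta_pos":[0,0,0.0008],"delta_rot":[0,-0.003,0],"claw":0},{"delta_pos":[0,0,0.0008],"delta_rot":[0,-0.003,0],"claw":0}]}}

```text
time: 7.45
eef_pos: [0.514, -0.0331, 0.077]
tcp_rot: [-0.111, 0.994, 0.002, 0.014]
contact_force: [-2.7, 0.8, 6.3]
opening: 0.184
```

```bash
python3 see.py w12
```

```text
t 7.45 tool tilt -0.0289 pos angle 0.006 r 0.1636 y -0.0003 F [-2.69  0.78  6.33] Fn 6.4 Fy 1.35 M [ 0.06  0.6  -0.04] op 0.184 yawerr -0.0017
bar (np.int64(2323), np.float64(0.0868)) lip top (np.int64(721), np.float64(0.0963))
free edge plate [(np.int64(519), np.float64(0.0767)), (np.int64(820), np.float64(0.0766)), (np.int64(800), np.float64(0.0765))]
t 7.5 tool tilt -0.0289 pos angle 0.0061 r 0.1636 y -0.0003 F [-2.97  1.2   6.96] Fn 7.03 Fy 1.82 M [ 0.04  0.57 -0.03] op 0.182 yawerr -0.0017
```

The arm sags by the load: a commanded 0.8 mm only holds its position against about 7 N. So the command must exceed that.

Emit:
{"name": "carry_out", "arguments": {"commands": [{"delta_pos":[0,0,0.0012],"delta_rot":[0,-0.003,0],"claw":0},{"delta_pos":[0,0,0.0018],"delta_rot":[0,-0.005,0],"claw":0},{"delta_pos":[0,0,0.0018],"delta_rot":[0,-0.005,0],"claw":0}]}}

```text
time: 7.75
eef_pos: [0.5139, -0.0331, 0.0761]
tcp_rot: [-0.111, 0.994, 0.002, 0.016]
contact_force: [-3.2, 0.6, 6.7]
opening: 0.188
```

```bash
python3 see.py w13
```

```text
t 7.75 tool tilt -0.0313 pos angle 0.0006 r 0.1637 y -0.0003 F [-3.24  0.57  6.69] Fn 6.78 Fy 1.27 M [ 0.02  0.62 -0.05] op 0.188 yawerr -0.0022
bar (np.int64(2326), np.float64(0.0859)) lip top (np.int64(651), np.float64(0.0963))
free edge plate [(np.int64(522), np.float64(0.0757)), (np.int64(808), np.float64(0.0756)), (np.int64(796), np.float64(0.0756))]
t 7.8 tool tilt -0.0312 pos angle 0.0005 r 0.1637 y -0.0003 F [-4.31  0.32  7.16] Fn 7.29 Fy 1.25 M [ 0.08  0.67 -0.06] op 0.191 yawerr -0.0023
```

Emit:
{"name": "carry_out", "arguments": {"commands": [{"delta_pos":[0.0004,0,0.0012],"delta_rot":[0,-0.002,0],"claw":0},{"delta_pos":[0.0004,0,0.0016],"delta_rot":[0,-0.003,0],"claw":0},{"delta_pos":[0.0004,0,0.0016],"delta_rot":[0,-0.003,0],"claw":0}]}}

```text
time: 8.05
eef_pos: [0.5139, -0.0332, 0.0757]
tcp_rot: [-0.111, 0.994, 0.002, 0.016]
contact_force: [-3.7, 1.3, 7.9]
opening: 0.188
```

```bash
python3 see.py w14
```

```text
t 8.05 tool tilt -0.0326 pos angle -0.0021 r 0.1637 y -0.0004 F [-3.73  1.31  7.89] Fn 8.0 Fy 2.09 M [ 0.1   0.47 -0.11] op 0.188 yawerr -0.0024
bar (np.int64(2324), np.float64(0.0855)) lip top (np.int64(620), np.float64(0.0963))
free edge plate [(np.int64(520), np.float64(0.0753)), (np.int64(819), np.float64(0.075)), (np.int64(786), np.float64(0.075))]
t 8.1 tool tilt -0.0326 pos angle -0.0021 r 0.1637 y -0.0004 F [-3.04  0.9   7.79] Fn 7.87 Fy 1.54 M [ 0.09  0.48 -0.03] op 0.186 yawerr -0.0024
```

Emit:
{"name": "carry_out", "arguments": {"commands": [{"delta_pos":[0.0004,0,0.0014],"delta_rot":[0,-0.002,0.001],"claw":0},{"delta_pos":[0.0004,0,0.0017],"delta_rot":[0,-0.003,0.001],"claw":0},{"delta_pos":[0.0004,0,0.0017],"delta_rot":[0,-0.003,0.001],"claw":0}]}}

```text
time: 8.35
eef_pos: [0.5139, -0.0333, 0.0752]
tcp_rot: [-0.111, 0.994, 0.002, 0.017]
contact_force: [-3.3, -0.1, 8.3]
opening: 0.189
```

```bash
python3 see.py w15
```

```text
t 8.35 tool tilt -0.034 pos angle -0.0046 r 0.1637 y -0.0004 F [-3.35 -0.12  8.27] Fn 8.38 Fy 0.61 M [0.13 0.52 0.04] op 0.189 yawerr -0.002
bar (np.int64(2322), np.float64(0.0851)) lip top (np.int64(562), np.float64(0.0963))
free edge plate [(np.int64(515), np.float64(0.0748)), (np.int64(827), np.float64(0.0746)), (np.int64(793), np.float64(0.0746))]
t 8.4 tool tilt -0.034 pos angle -0.0047 r 0.1638 y -0.0004 F [-2.9   1.23  8.31] Fn 8.39 Fy 1.84 M [0.11 0.61 0.02] op 0.184 yawerr -0.002
```

Emit:
{"name": "carry_out", "arguments": {"commands": [{"delta_pos":[0.0004,0,0.0014],"delta_rot":[0,-0.002,0.001],"claw":0},{"delta_pos":[0.0004,0,0.0018],"delta_rot":[0,-0.002,0.001],"claw":0},{"delta_pos":[0.0004,0,0.0018],"delta_rot":[0,-0.002,0.001],"claw":0}]}}

```text
time: 8.65
eef_pos: [0.5139, -0.0334, 0.075]
tcp_rot: [-0.111, 0.994, 0.002, 0.017]
contact_force: [-4.9, 0.4, 9.8]
opening: 0.186
```

```bash
python3 see.py w16;python3 see.py w16
```

```text
t 8.65 tool tilt -0.0342 pos angle -0.0059 r 0.1637 y -0.0006 F [-4.87  0.42  9.8 ] Fn 9.95 Fy 1.47 M [0.1  0.69 0.01] op 0.186 yawerr -0.0018
bar (np.int64(2330), np.float64(0.0849)) lip top (np.int64(546), np.float64(0.0963))
free edge plate [(np.int64(524), np.float64(0.0745)), (np.int64(821), np.float64(0.0744)), (np.int64(790), np.float64(0.0744))]
t 8.7 tool tilt -0.0343 pos angle -0.0058 r 0.1637 y -0.0006 F [-4.91  0.56  9.74] Fn 9.89 Fy 1.62 M [ 0.1   0.64 -0.  ] op 0.188 yawerr -0.0019
t 8.7 tool tilt -0.0343 pos angle -0.0058 r 0.1637 y -0.0006 F [-4.91  0.56  9.74] Fn 9.89 Fy 1.62 M [ 0.1   0.64 -0.  ] op 0.188 yawerr -0.0019
bar (np.int64(2338), np.float64(0.0849)) lip top (np.int64(533), np.float64(0.0963))
free edge plate [(np.int64(518), np.float64(0.0746)), (np.int64(817), np.float64(0.0744)), (np.int64(801), np.float64(0.0744))]
t 8.75 tool tilt -0.0343 pos angle -0.0059 r 0.1638 y -0.0006 F [-3.74  1.44  8.76] Fn 8.86 Fy 2.22 M [ 0.12  0.63 -0.03] op 0.187 yawerr -0.0019
```

The load is beginning to climb with little travel (about 1.2 N in 0.2 mm). One more small step should confirm that.

Emit:
{"name": "carry_out", "arguments": {"commands": [{"delta_pos":[0.0004,0,0.0016],"delta_rot":[0,0,0.001],"claw":0},{"delta_pos":[0.0004,0,0.002],"delta_rot":[0,0,0.001],"claw":0},{"delta_pos":[0.0004,0,0.002],"delta_rot":[0,0,0.001],"claw":0}]}}

```text
time: 9.0
eef_pos: [0.5139, -0.0337, 0.0749]
tcp_rot: [-0.111, 0.994, 0.002, 0.016]
contact_force: [-6.2, 1.8, 11.3]
opening: 0.188
```

```bash
python3 see.py w17;python3 see.py w17
```

```text
t 9.0 tool tilt -0.0321 pos angle -0.0068 r 0.1638 y -0.0008 F [-6.24  1.79 11.31] Fn 11.48 Fy 3.11 M [0.11 0.79 0.05] op 0.188 yawerr -0.0017
bar (np.int64(2336), np.float64(0.0848)) lip top (np.int64(505), np.float64(0.0963))
free edge plate [(np.int64(511), np.float64(0.0743)), (np.int64(828), np.float64(0.0742)), (np.int64(780), np.float64(0.0742))]
t 9.05 tool tilt -0.0321 pos angle -0.0067 r 0.1638 y -0.0008 F [-5.74  0.17 11.2 ] Fn 11.37 Fy 1.42 M [0.11 0.72 0.01] op 0.185 yawerr -0.0018
t 9.05 tool tilt -0.0321 pos angle -0.0067 r 0.1638 y -0.0008 F [-5.74  0.17 11.2 ] Fn 11.37 Fy 1.42 M [0.11 0.72 0.01] op 0.185 yawerr -0.0018
bar (np.int64(2339), np.float64(0.0848)) lip top (np.int64(497), np.float64(0.0963))
free edge plate [(np.int64(520), np.float64(0.0745)), (np.int64(812), np.float64(0.0743)), (np.int64(795), np.float64(0.0743))]
t 9.1 tool tilt -0.0321 pos angle -0.0068 r 0.1638 y -0.0008 F [-6.18  0.14 11.02] Fn 11.2 Fy 1.49 M [ 0.15  0.78 -0.02] op 0.186 yawerr -0.0018
```

View pics/w17.png

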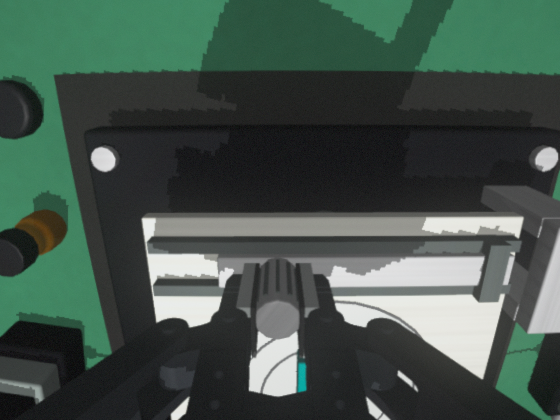

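The jump of 1.7 N in 0.1 mm shows the plate is on the buffer, with about 3 N on the pin. Now I'll slide while holding it down, first part-way, stopping short of the keeper.

Run:
```python
from g import *
print(arc(0,.008),arc(0,.028)); print(tool(ctrl.get_state())[:3,:3].round(4))
```

```text
(array([-0.   ,  0.008,  0.   ]), array([ 0.,  0., -0.])) (array([-0.   ,  0.028,  0.   ]), array([ 0.,  0., -0.]))
[[-9.750e-01 -2.199e-01  3.120e-02]
 [-2.198e-01  9.755e-01  7.500e-03]
 [-3.210e-02  4.000e-04 -9.995e-01]]
```

Emit:
{"name": "carry_out", "arguments": {"commands": [{"delta_pos":[0.0006,0.002,0.002],"delta_rot":[0,0,0.001],"claw":0},{"delta_pos":[0.0006,0.004,0.002],"delta_rot":[0,0,0.001],"claw":0},{"delta_pos":[0.0006,0.006,0.002],"delta_rot":[0,0,0.001],"claw":0},{"delta_pos":[0.0006,0.007,0.002],"delta_rot":[0,0,0.001],"claw":0},{"delta_pos":[0.0006,0.007,0.002],"delta_rot":[0,0,0.001],"claw":0}]}}

```text
time: 9.52
eef_pos: [0.5126, -0.028, 0.075]
tcp_rot: [-0.111, 0.994, 0.001, 0.015]
contact_force: [-4.4, -1.9, 9.9]
opening: 0.186
```

```bash
python3 see.py w18
```

```text
t 9.52 tool tilt -0.0308 pos angle -0.0061 r 0.1638 y 0.005 F [-4.43 -1.91  9.86] Fn 10.0 Fy -0.9 M [-0.25  0.73 -0.02] op 0.186 yawerr -0.0018
bar (np.int64(2218), np.float64(0.0849)) lip top (np.int64(1186), np.float64(0.0963))
free edge plate [(np.int64(504), np.float64(0.0746)), (np.int64(834), np.float64(0.0744)), (np.int64(781), np.float64(0.0744))]
t 9.57 tool tilt -0.0309 pos angle -0.006 r 0.1638 y 0.005 F [-5.83 -2.   10.82] Fn 11.0 Fy -0.68 M [-0.2   0.73 -0.08] op 0.185 yawerr -0.0018
```

View pics/w18.png

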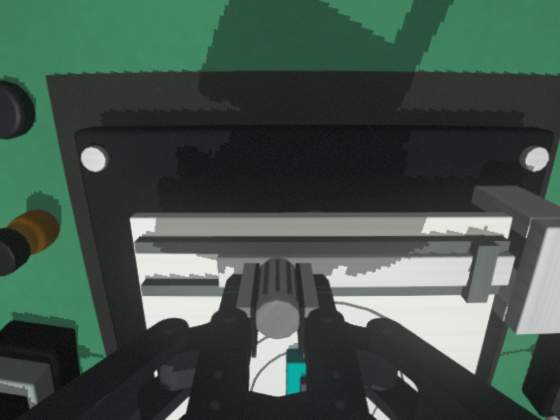

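The bolt slid 5.8 mm with the knob, with the load still about 10.5 N. I'll continue, pressing slightly more.

Emit:
{"name": "carry_out", "arguments": {"commands": [{"delta_pos":[0.0006,0.002,0.0022],"delta_rot":[0,0,0.001],"claw":0},{"delta_pos":[0.0006,0.003,0.0023],"delta_rot":[0,0,0.001],"claw":0},{"delta_pos":[0.0006,0.004,0.0023],"delta_rot":[0,0,0.001],"claw":0},{"delta_pos":[0.0006,0.004,0.0023],"delta_rot":[0,0,0.001],"claw":0}]}}

```text
time: 9.9
eef_pos: [0.512, -0.0253, 0.075]
tcp_rot: [-0.111, 0.994, -0.0, 0.015]
contact_force: [-6.7, -2.9, 13.0]
opening: 0.19
```

```bash
python3 see.py w19
```

```text
t 9.9 tool tilt -0.0293 pos angle -0.0062 r 0.1639 y 0.0077 F [-6.68 -2.94 13.04] Fn 13.24 Fy -1.41 M [-0.2   0.84 -0.01] op 0.19 yawerr -0.0016
bar (np.int64(2118), np.float64(0.0849)) lip top (np.int64(1421), np.float64(0.0963))
free edge plate [(np.int64(514), np.float64(0.0746)), (np.int64(814), np.float64(0.0744)), (np.int64(796), np.float64(0.0743))]
t 9.95 tool tilt -0.0294 pos angle -0.0063 r 0.1639 y 0.0077 F [-5.83 -2.14 11.17] Fn 11.34 Fy -0.82 M [-0.22  0.78 -0.04] op 0.182 yawerr -0.0016
```

Emit:
{"name": "carry_out", "arguments": {"commands": [{"delta_pos":[0.0006,0.002,0.0022],"delta_rot":[0,0,0.001],"claw":0},{"delta_pos":[0.0006,0.003,0.0022],"delta_rot":[0,0,0.001],"claw":0},{"delta_pos":[0.0006,0.004,0.0022],"delta_rot":[0,0,0.001],"claw":0},{"delta_pos":[0.0006,0.005,0.0022],"delta_rot":[0,0,0.001],"claw":0},{"delta_pos":[0.0006,0.005,0.0022],"delta_rot":[0,0,0.001],"claw":0}]}}

```text
time: 10.37
eef_pos: [0.5111, -0.0216, 0.075]
tcp_rot: [-0.11, 0.994, -0.001, 0.014]
contact_force: [-6.3, -2.9, 11.0]
opening: 0.187
```

```bash
python3 see.py w20
```

```text
t 10.37 tool tilt -0.0279 pos angle -0.0062 r 0.1639 y 0.0116 F [-6.29 -2.85 11.03] Fn 11.2 Fy -1.41 M [-0.08  0.73 -0.05] op 0.187 yawerr -0.0012
bar (np.int64(1953), np.float64(0.0849)) lip top (np.int64(1623), np.float64(0.0963))
free edge plate [(np.int64(509), np.float64(0.0746)), (np.int64(825), np.float64(0.0744)), (np.int64(812), np.float64(0.0743))]
t 10.42 tool tilt -0.0279 pos angle -0.0063 r 0.164 y 0.0116 F [-6.21 -2.67 11.82] Fn 12.0 Fy -1.25 M [-0.11  0.74 -0.08] op 0.187 yawerr -0.0013
```

View pics/w20.png

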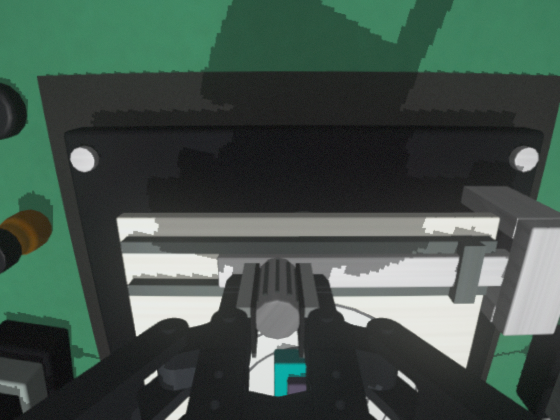

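The bolt end reaches the lip at about (505,270) and the sideways force is unchanged. Continuing slowly.

Emit:
{"name": "carry_out", "arguments": {"commands": [{"delta_pos":[0.0006,0.002,0.0023],"delta_rot":[0,0,0.001],"claw":0},{"delta_pos":[0.0006,0.003,0.0023],"delta_rot":[0,0,0.001],"claw":0},{"delta_pos":[0.0006,0.004,0.0023],"delta_rot":[0,0,0.001],"claw":0},{"delta_pos":[0.0006,0.005,0.0023],"delta_rot":[0,0,0.001],"claw":0},{"delta_pos":[0.0006,0.005,0.0023],"delta_rot":[0,0,0.001],"claw":0}]}}

```text
time: 10.83
eef_pos: [0.5102, -0.0178, 0.0749]
tcp_rot: [-0.11, 0.994, -0.002, 0.013]
contact_force: [-5.7, -2.1, 12.9]
opening: 0.186
```

```bash
python3 see.py w21
```

```text
t 10.83 tool tilt -0.0263 pos angle -0.0064 r 0.164 y 0.0155 F [-5.66 -2.1  12.86] Fn 13.01 Fy -0.81 M [-0.09  0.83 -0.04] op 0.186 yawerr -0.0008
bar (np.int64(1824), np.float64(0.0849)) lip top (np.int64(1700), np.float64(0.0963))
free edge plate [(np.int64(497), np.float64(0.0745)), (np.int64(819), np.float64(0.0744)), (np.int64(815), np.float64(0.0743))]
t 10.88 tool tilt -0.0263 pos angle -0.0064 r 0.164 y 0.0155 F [-5.99 -2.83 12.62] Fn 12.78 Fy -1.46 M [-0.06  0.79 -0.05] op 0.187 yawerr -0.0008
```

Emit:
{"name": "carry_out", "arguments": {"commands": [{"delta_pos":[0.0006,0.002,0.0022],"delta_rot":[0,0,0.001],"claw":0},{"delta_pos":[0.0006,0.003,0.0022],"delta_rot":[0,0,0.001],"claw":0},{"delta_pos":[0.0006,0.004,0.0022],"delta_rot":[0,0,0.001],"claw":0},{"delta_pos":[0.0006,0.005,0.0022],"delta_rot":[0,0,0.001],"claw":0}]}}

```text
time: 11.22
eef_pos: [0.5093, -0.0141, 0.075]
tcp_rot: [-0.11, 0.994, -0.003, 0.013]
contact_force: [-5.6, -4.3, 11.4]
opening: 0.19
```

```bash
python3 see.py w22
```

```text
t 11.22 tool tilt -0.0249 pos angle -0.0061 r 0.164 y 0.0192 F [-5.59 -4.27 11.41] Fn 11.54 Fy -2.94 M [-0.05  0.78  0.02] op 0.19 yawerr -0.0003
bar (np.int64(1659), np.float64(0.0849)) lip top (np.int64(1701), np.float64(0.0963))
free edge plate [(np.int64(503), np.float64(0.0746)), (np.int64(832), np.float64(0.0744)), (np.int64(810), np.float64(0.0744))]
t 11.27 tool tilt -0.0249 pos angle -0.006 r 0.164 y 0.0194 F [-4.93 -3.56 11.26] Fn 11.37 Fy -2.4 M [ 0.05  0.77 -0.01] op 0.189 yawerr -0.0003
```

View pics/w22.png

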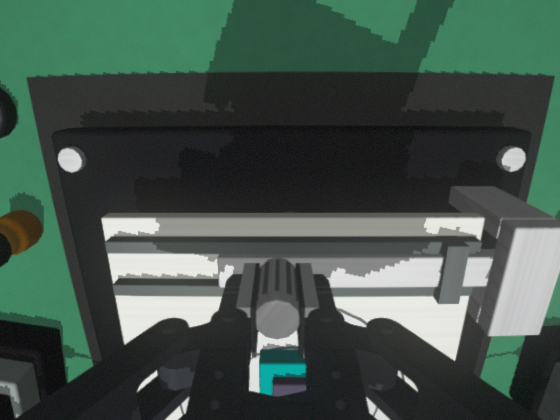

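The bolt is under the lip and 20 mm are done. On to the stop.

Emit:
{"name": "carry_out", "arguments": {"commands": [{"delta_pos":[0.0006,0.002,0.0023],"delta_rot":[0,0,0],"claw":0},{"delta_pos":[0.0006,0.003,0.0023],"delta_rot":[0,0,0],"claw":0},{"delta_pos":[0.0006,0.004,0.0023],"delta_rot":[0,0,0],"claw":0},{"delta_pos":[0.0006,0.005,0.0023],"delta_rot":[0,0,0],"claw":0},{"delta_pos":[0.0006,0.005,0.0023],"delta_rot":[0,0,0],"claw":0}]}}

```text
time: 11.68
eef_pos: [0.5083, -0.0101, 0.075]
tcp_rot: [-0.11, 0.994, -0.004, 0.012]
contact_force: [-5.4, -3.0, 11.9]
opening: 0.188
```

```bash
python3 see.py w23
```

```text
t 11.68 tool tilt -0.0234 pos angle -0.0061 r 0.1641 y 0.0234 F [-5.43 -3.01 11.94] Fn 12.06 Fy -1.75 M [ 0.1   0.8  -0.06] op 0.188 yawerr -0.0006
bar (np.int64(1507), np.float64(0.085)) lip top (np.int64(1743), np.float64(0.0964))
free edge plate [(np.int64(489), np.float64(0.0746)), (np.int64(819), np.float64(0.0745)), (np.int64(821), np.float64(0.0744))]
t 11.73 tool tilt -0.0233 pos angle -0.0061 r 0.1641 y 0.0234 F [-6.22 -2.71 12.14] Fn 12.28 Fy -1.29 M [0.1  0.77 0.01] op 0.188 yawerr -0.0006
```

Emit:
{"name": "carry_out", "arguments": {"commands": [{"delta_pos":[0.0006,0.002,0.0022],"delta_rot":[0,0,0],"claw":0},{"delta_pos":[0.0006,0.003,0.0022],"delta_rot":[0,0,0],"claw":0},{"delta_pos":[0.0006,0.004,0.0022],"delta_rot":[0,0,0],"claw":0},{"delta_pos":[0.0006,0.004,0.0022],"delta_rot":[0,0,0],"claw":0}]}}

```text
time: 12.07
eef_pos: [0.5081, -0.0092, 0.0752]
tcp_rot: [-0.111, 0.994, -0.007, 0.012]
contact_force: [-5.2, -9.7, 10.6]
opening: 0.187
```

```bash
python3 see.py w24
```

```text
t 12.07 tool tilt -0.0221 pos angle -0.0051 r 0.1641 y 0.0243 F [-5.24 -9.7  10.58] Fn 10.6 Fy -8.32 M [-0.81  0.71  0.01] op 0.187 yawerr -0.002
bar (np.int64(1459), np.float64(0.0851)) lip top (np.int64(1743), np.float64(0.0964))
free edge plate [(np.int64(495), np.float64(0.0748)), (np.int64(811), np.float64(0.0746)), (np.int64(823), np.float64(0.0746))]
t 12.12 tool tilt -0.0222 pos angle -0.005 r 0.1641 y 0.0244 F [ -5.22 -10.69   9.64] Fn 9.65 Fy -9.29 M [-0.76  0.71 -0.01] op 0.189 yawerr -0.0019
```

Run:
```python
from g import *
s=ctrl.get_state();p,d=ctrl.read_camera("wrist");i=ctrl.camera_info("wrist");print(s['time'])
P=cloud(p,d,i,tool(s)@i['mount']);L=(P-H)@np.c_[e0,ey,[0,0,1]]
m=(L[...,0]>-.187)&(L[...,0]<-.178)&(P[...,2]>.068)&(P[...,2]<.082)
y=L[m][:,1];print('free edge y',np.percentile(y,[0,.5,99.5,100]))
k=(P[...,2]>.108)&(P[...,2]<.13)&(L[...,0]>-.18)&(L[...,0]<-.150)&(abs(L[...,1]-.0245)<.03)
Q=L[k];print(k.sum(),np.percentile(Q[:,1],[0,2,50,98,100]),np.median(Q,0))
top=np.zeros(p.shape[:2],bool);top[302:330,262:295]=1;top&=d>.05
print('knob top',np.median(L[top],0), [ (c,L[312,c].round(4)) for c in (250,257,262,278,295,300,305)])
cv2.imwrite("pics/w25.png",p[:,:,::-1])
```

```text
12.1167
free edge y [-0.0657743  -0.06427207  0.11788675  0.11860337]
4595 [-0.0011667   0.00450894  0.0245289   0.04464274  0.05199827] [-0.17178808  0.0245289   0.04465365]
knob top [-0.16881644  0.02490806  0.04503108] [(250, array([-0.1735,  0.0151,  0.0495])), (257, array([-0.1708,  0.0173,  0.0458])), (262, array([-0.1701,  0.019 ,  0.0447])), (278, array([-0.1698,  0.0249,  0.0441])), (295, array([-0.1704,  0.0311,  0.0449])), (300, array([-0.1724,  0.0328,  0.0476])), (305, array([-0.1734,  0.0345,  0.0489]))]
```

View pics/w25.png

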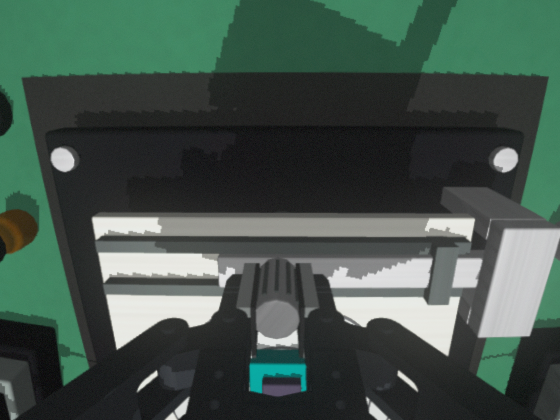

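Plate edges give a centre at y = 0.0265 and the knob sits at 0.0248, so it is at station y ≈ -1.7 mm (home is -2). The sideways load climbed to 9 N, so it is at the stop. I'll unload gently, then open the jaws.

Emit:
{"name": "carry_out", "arguments": {"commands": [{"delta_pos":[0.0006,0.0015,0.0015],"delta_rot":[0,0,0],"claw":0},{"delta_pos":[0.0003,0.0005,0.001],"delta_rot":[0,0,0],"claw":0},{"delta_pos":[0.0003,0.0003,0.0004],"delta_rot":[0,0,0],"claw":0},{"delta_pos":[0.0003,0.0003,0],"delta_rot":[0,0,0],"claw":0},{"delta_pos":[0.0003,0.0003,0],"delta_rot":[0,0,0],"claw":0}]}}

```text
time: 12.58
eef_pos: [0.5082, -0.0093, 0.076]
tcp_rot: [-0.11, 0.994, -0.007, 0.012]
contact_force: [-3.1, -2.8, 5.8]
opening: 0.189
```

```bash
python3 see.py w26
```

```text
t 12.58 tool tilt -0.0215 pos angle 0.0002 r 0.164 y 0.0242 F [-3.07 -2.77  5.84] Fn 5.88 Fy -2.03 M [ 0.32  0.35 -0.08] op 0.189 yawerr -0.0013
bar (np.int64(1471), np.float64(0.0859)) lip top (np.int64(1731), np.float64(0.0963))
free edge plate [(np.int64(495), np.float64(0.0757)), (np.int64(822), np.float64(0.0756)), (np.int64(807), np.float64(0.0755))]
t 12.63 tool tilt -0.0215 pos angle 0.0001 r 0.1641 y 0.0242 F [-3.21 -2.26  6.25] Fn 6.3 Fy -1.5 M [ 0.37  0.4  -0.12] op 0.186 yawerr -0.0013
```

Emit:
{"name": "carry_out", "arguments": {"commands": [{"delta_pos":[0.0002,0.0003,-0.0003],"delta_rot":[0,0,0],"claw":0},{"delta_pos":[0.0002,0.0003,-0.0003],"delta_rot":[0,0,0],"claw":0},{"delta_pos":[0.0002,0.0003,-0.0003],"delta_rot":[0,0,0],"claw":0}]}}

```text
time: 12.88
eef_pos: [0.5082, -0.0092, 0.0762]
tcp_rot: [-0.11, 0.994, -0.007, 0.012]
contact_force: [-0.0, -2.7, 1.9]
opening: 0.192
```

```bash
python3 see.py w27
```

```text
t 12.88 tool tilt -0.0215 pos angle 0.0015 r 0.1641 y 0.0242 F [-0.05 -2.74  1.94] Fn 1.91 Fy -2.66 M [ 0.25 -0.02 -0.02] op 0.192 yawerr -0.001
bar (np.int64(1463), np.float64(0.0862)) lip top (np.int64(1737), np.float64(0.0963))
free edge plate [(np.int64(493), np.float64(0.0759)), (np.int64(818), np.float64(0.0758)), (np.int64(815), np.float64(0.0757))]
t 12.93 tool tilt -0.0216 pos angle 0.0014 r 0.1641 y 0.0243 F [ 0.39 -3.59  1.55] Fn 1.5 Fy -3.59 M [ 0.25 -0.08 -0.  ] op 0.181 yawerr -0.0011
```

The load fell to about 1.7 N while the plate hardly moved, so the bolt is carrying it against the lip. Opening, then backing straight up.

Emit:
{"name": "carry_out", "arguments": {"commands": [{"delta_pos":[0,0,0],"delta_rot":[0,0,0],"claw":25},{"delta_pos":[0,0,0],"delta_rot":[0,0,0],"claw":35},{"delta_pos":[0,0,0],"delta_rot":[0,0,0],"claw":45},{"delta_pos":[0,0,0],"delta_rot":[0,0,0],"claw":50},{"delta_pos":[0,0,0],"delta_rot":[0,0,0],"claw":50}]}}

```text
time: 13.35
eef_pos: [0.508, -0.0091, 0.0761]
tcp_rot: [-0.111, 0.994, -0.007, 0.011]
contact_force: [-0.6, -0.1, 1.1]
opening: 0.501
```

```bash
python3 see.py w28
```

```text
t 13.35 tool tilt -0.0213 pos angle 0.0005 r 0.1642 y 0.0245 F [-0.61 -0.15  1.07] Fn 1.08 Fy -0.01 M [ 0.02  0.03 -0.01] op 0.501 yawerr -0.0014
bar (np.int64(1592), np.float64(0.0859)) lip top (np.int64(1727), np.float64(0.0964))
free edge plate [(np.int64(488), np.float64(0.0756)), (np.int64(817), np.float64(0.0754)), (np.int64(805), np.float64(0.0754))]
t 13.4 tool tilt -0.0214 pos angle 0.0008 r 0.1642 y 0.0244 F [-0.31 -0.62  0.2 ] Fn 0.2 Fy -0.54 M [-0.02  0.03 -0.03] op 0.502 yawerr -0.0014
```

View pics/w28.png

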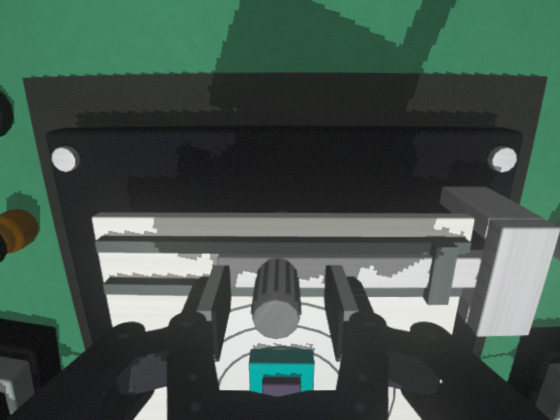

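The jaws are clear of the knob on both sides and the plate is still down. Withdrawing straight up.

Emit:
{"name": "carry_out", "arguments": {"commands": [{"delta_pos":[0,0,-0.03],"delta_rot":[0,0,0],"claw":50},{"delta_pos":[0,0,-0.06],"delta_rot":[0,0,0],"claw":50},{"delta_pos":[0,0,-0.1],"delta_rot":[0,0,0],"claw":50},{"delta_pos":[0,0,-0.14],"delta_rot":[0,0,0],"claw":50},{"delta_pos":[0,0,-0.16],"delta_rot":[0,0,0],"claw":50},{"delta_pos":[0,0,-0.16],"delta_rot":[0,0,0],"claw":50},{"delta_pos":[0,0,-0.16],"delta_rot":[0,0,0],"claw":50}]}}

```text
time: 13.98
eef_pos: [0.505, -0.0075, 0.2379]
tcp_rot: [-0.111, 0.994, -0.007, 0.013]
contact_force: [0.0, 0.1, -0.7]
opening: 0.501
```

```bash
python3 see.py w29
python3 - <<'E'
from plant import ctrl
import cv2
p2,_=ctrl.read_camera("side");cv2.imwrite("pics/s29.png",cv2.resize(p2[120:350,180:420,::-1],None,fx=3,fy=2.6,interpolation=cv2.INTER_CUBIC))
E
```

```text
t 13.98 tool tilt -0.0248 pos angle 0.7703 r 0.2325 y 0.0267 F [ 0.04  0.12 -0.69] Fn -0.69 Fy 0.11 M [-0.02  0.04 -0.05] op 0.501 yawerr -0.0015
bar (np.int64(566), np.float64(0.0858)) lip top (np.int64(519), np.float64(0.0963))
free edge plate [(np.int64(161), np.float64(0.0756)), (np.int64(232), np.float64(0.0754)), (np.int64(243), np.float64(0.0753))]
t 14.03 tool tilt -0.0212 pos angle 0.7606 r 0.2317 y 0.0271 F [-0.31 -0.73 -1.01] Fn -1.01 Fy -0.64 M [0.   0.01 0.  ] op 0.501 yawerr -0.0015
```

View pics/w29.png

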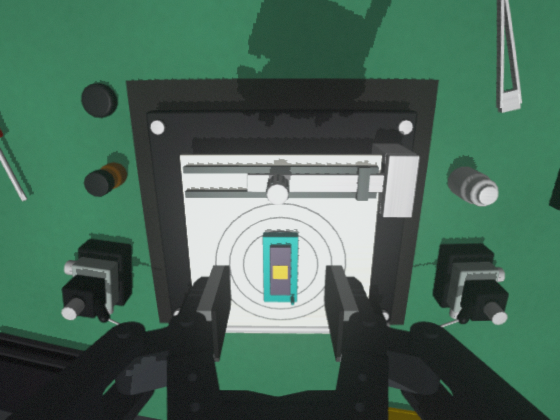

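View pics/s29.png

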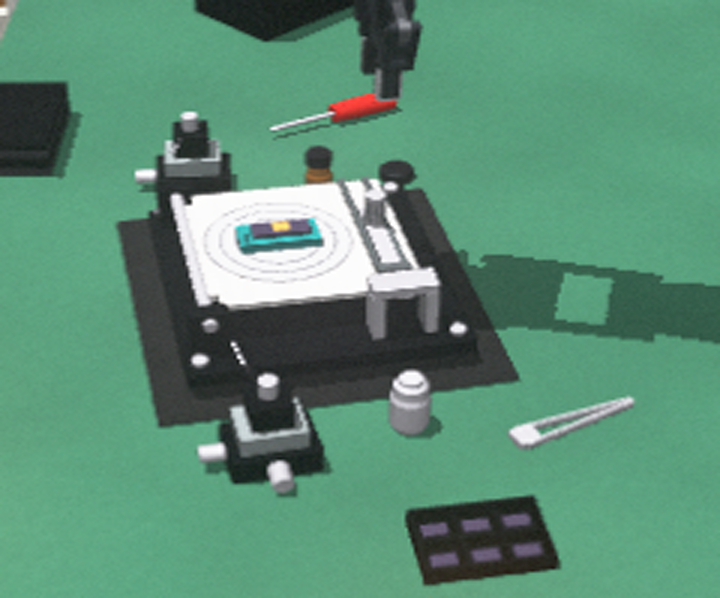

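The plate stays level with the bolt under the lip and nothing around it has been disturbed. One last check of the knob's station y and of stillness.

Run:
```python
from g import *
s=ctrl.get_state();p,d=ctrl.read_camera("wrist");i=ctrl.camera_info("wrist")
P=cloud(p,d,i,tool(s)@i['mount']);L=(P-H)@np.c_[e0,ey,[0,0,1]]
m=(L[...,0]>-.187)&(L[...,0]<-.178)&(P[...,2]>.068)&(P[...,2]<.082)
y=L[m][:,1];e=np.percentile(y,[.5,99.5]);print('edges',e,e.mean())
k=(P[...,2]>.115)&(P[...,2]<.13)&(L[...,0]>-.185)&(L[...,0]<-.140)&(abs(L[...,1]-.0245)<.012);q=L[k][:,1]
print(k.sum(),'knob y rel',(q.min()+q.max())/2-e.mean())
for n in("scene","side"):
    a=cv2.imread(f"pics/{n}0.png").astype(int);b,_=ctrl.read_camera(n);D=(abs(a-b[:,:,::-1]).max(2)>60)
    P0=np.load(f"pics/{n}P.npy");c=D&(P0[...,2]<.12)&(P0[...,0]<1)&(P0[...,0]>.3)
    nc,lab,st,ce=cv2.connectedComponentsWithStats(c.astype(np.uint8))
    print(n,[(st[j][4],ce[j].round()) for j in range(1,nc) if st[j][4]>25])
```

```text
edges [-0.06543018  0.11731192] 0.025940868976411957
416 knob y rel -0.001632746911614684
scene [(np.int32(31), array([236., 185.])), (np.int32(1162), array([268., 204.]))]
side [(np.int32(1240), array([322.,  59.])), (np.int32(332), array([313.,  80.])), (np.int32(1245), array([311., 119.])), (np.int32(891), array([283., 211.])), (np.int32(373), array([272., 208.])), (np.int32(681), array([354., 231.]))]
```

```bash
python3 -c "
from plant import ctrl
print(ctrl.get_state()['time'],ctrl.sign_off())"
```

```text
the job is handed in; nothing more can be done
14.2333 None
```

The bolt is fully home under the keeper and holds the plate level on its own. I handed the job in at 14.2 s.

**What I did:** I gripped the knob, swung the plate down about its hinge and felt it meet the buffer, where the load climbed 1.7 N in 0.1 mm. The pin then carried about 3 to 5 N, judged from the rise above the spring load and well below its 12 N limit. Holding it there, I slid the bolt 25 mm until the sideways force rose at its stop. Passing the lip took only about 1 to 3 N. I then eased off the load, opened the jaws and withdrew straight up.

**Last checks:**
- **Bolt:** the knob is at station y ≈ -1.6 mm, against -2 mm for fully home.
- **Plate:** the bar top stayed at z = 0.086 m after release, up against the lip.
- **Surroundings:** comparing the camera pictures from before and after showed changes only at the stage, the arm and its shadow. The chip and the needle positioners were not touched.

**What disagreed:**
- **Fingertips:** they stand about 16 mm behind the reported tool point, not 17 mm ahead. My first grasp therefore closed in the air above the knob without touching anything; I corrected for it from the wrist depth.
- **Lip height:** its underside came out at 0.0853 m from the keeper's top, while the bar's top read 0.0858 m underneath it. That is within calibration error.

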